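# Set up the gel caster for pouring

## Robot

A 6-joint arm with a two-finger parallel gripper is mounted at the origin on the work surface. World frame = base frame: x ahead of the robot, y to its left, z up, the work surface at z = 0. Lengths are in mm, angles in rad, forces in N, time in s.
With the tool pointing down it reaches from about 350 to 850 mm from the base axis. Payload 8.1 kg.
Tool frame: the origin (TCP) lies midway between the tips of the shut fingers; the grasp point (between the pads) lies 19 mm behind it; z points along the fingers, y is the line along which they close (so a half turn about z gives the same grasp; the last joint's range is limited). The gripper opens to 85 mm and grips with 20 to 120 N. Pads are 22 mm wide; open, the fingers measure 114 mm over their backs; the gripper's body (76 mm by 85 mm) begins 54 mm behind the grasp point. The pads swing forward as they close: fully open they stand 13 mm farther back than shut.
Start: joints at [1.061, 0.13, 1.488, -0, 1.523, -0.085], TCP at [247.263, 546.687, 207.092] pointing down, gripper open.
Joint ranges: [-2.96, 2.96], [-0.89, 2.26], [0.02, 2.5], [-1.34, 4.48], [0, 2.73], [-2.66, 2.66]. Speed limits (rad/s): [2.39, 2.39, 2.79, 3.14, 3.14, 3.14].

## Interface

Orientations are given as a rotation vector (axis times angle).
In Python, from plant import ctrl gives the robot as it stands.
- The arm moves only by the tool send_rows, never from a script. Its argument "steps" is a list of rows, each an object with "dp": the shift along the world's x, y, z as a fraction of full scale, a list of three; "angular": the turn, a rotation vector about the world's x, y, z as a fraction of full scale, a list of three. A call has 1 to 5 rows; each row shifts and turns the commanded pose from where the row before left it; what a row does not reach is not made up. Full scale, the value 1, is 0.03 m for a shift and 0.15 rad for a turn. A row lasts 1/8 s, in which the tool goes at most 62.5 mm and 10.7 degrees, less where a joint would pass 70% of its speed; a pose out of reach is approached as far as the arm can. A call with a number of a shift or a turn outside -1 to 1 is refused whole. A call with a gripper value outside its range is refused whole. "hand" is the closure, from -1 (fully open) to 1 (shut), set as the call begins (left out, the last holds). The fingers move at their own pace and stop on an object; "force" is the grip in N (left out, the last holds). Time passes only in rows, so rows that do not move let the fingers close. It gives the time, the measured TCP pose, the force, the opening and the grip force at its end, in the units of the state.
- ctrl.read_state(): the state, without advancing time (a new reading comes with each control period).
- ctrl.camera(name): name is "scene" or "top" or "wrist"; returns the picture (420x560x3 uint8, red, green, blue); there is no depth.
- ctrl.camera_info(name): a dict with "fx", "fy", "cx", "cy" (pixels), "eye" and "orientation" of the camera in the world; the wrist camera has in their place "mount" (4x4, takes a point from camera to tool coordinates, whose origin is the TCP and whose axes are the flange's). Camera axes: x right, y down, z forward; pixel columns grow to the right and rows downward; lengths in mm; the calibration is good to about 2 mm. A picture is of the moment at which its call begins: read the wrist's pose just before it. camera_info takes no time and is no camera call.
- ctrl.finish_job(): hands the job in; it is judged then, once.
The state is a dict: "clock": time; "q": joint angles; "dq": joint speeds; "effort": joint torques, N m; "tcp_pos": TCP position; "tool_rot": TCP orientation; "contact_force": force on the tool from outside, world axes, zero at the start; "torque": the same for the moment, N m; "opening": opening from 0.0 (shut) to 1.0 (fully open); "grasp_force": force on a finger pad.
Only numpy, scipy, OpenCV 4.12 (cv2) and the standard library are available. Lean on these libraries where they do the work, as an engineer would, in place of code of your own. Each camera call takes 0.05 s, during which the arm holds its last target. There are 200 camera calls.

## Task

Get the gel caster ready for pouring: slide the toothless end gate from the comb stand fully down into its guides at the open end of the tray, and only then swing the cam handle fully round to clamp it. Also put a comb from the stand into every comb slot of the tray that has none, teeth down and fully home in both side walls. Leave the combs already in the tray where they are, leave spare combs you do not need hanging in the stand, and do not disturb the reagent bottle, the tip box or the wash bottle.

Things in the scene. Friction and masses are not known exactly. Their poses are not given: they have to be found in the camera images.
- caster: gel caster fixed on the bench: grey base 164 mm (x) by 348 (y -138 to 210) carrying a pale gel tray. Origin on the bench under the middle comb slot, y along the tray towards the cam handle. Tray floor z 18; side walls along y at x = +-60 to +-66, top z 64, with five facing pairs of notches (the comb slots). Fixed black end wall at y -125, 52 high; the other end, y 130, is open
- stand: comb stand: loose grey rack 160 mm (x) by 276 (y), about 0.9 kg, origin under its centre; slides if pushed. Cheeks along y at x = +-64 to +-72, 55 high, with six notch pairs 7 wide, 20 deep at y -110, -66, -22, 22, 66, 110; the gate and the spare combs hang there by their ears, in any order, leaning a few degrees; comb origin 15 mm up, gate origin 11 mm up
- gate: end gate, hanging in the comb stand at the start: solid black plastic plate without teeth, 4 mm thick (y), 78 tall; origin mid-way along its lower edge, z up. Lower part 120 long (x), z 0 to 24; ears, 152 long, z 24 to 48; short grip block on top 40 long, 14 thick, z 48 to 78. 70 g, same both ways round
- gate_slot (a point): where the origin of the seated gate lies: caster x 0, y 134, z 16 mm over the bench, at the tray's open end, x axis along the gate. Aluminium guide posts at x = +-66 to +-72 hold it. Its two notches are 6 mm wide, flared to 16 over the top 8 mm, bottoms at z 40, tops z 64; the ears rest on the bottoms, the grip stays above. The cam block behind it starts at y 164, handle top z 51 there
- cam (a joint): angle of the cam handle that clamps the gate, rad: 0 = pointing away from the tray (caster +y), open; turns anticlockwise seen from above to its stop at 1.57, parallel to the gate (caster -x), clamped. Stays where it is left; takes 2 to 3 N at the knob
- cam_knob (a point): centre of the upright round black knob on the end of the cam handle: 20 mm thick, 34 tall, 62 mm from the vertical pivot, which is at caster x 0, y 182; its top is 89 mm above the bench, the flat handle arm lies under it
- slot1 (a point): comb slot 1, at caster y -92: where the origin of a seated comb lies (x 0, z 20 mm over the bench); x axis along the comb. Its two notches are 6 mm wide, flared to 16 over the top 8 mm, bottoms at z 40, tops z 64; the ears rest on the bottoms, the grip stays above. A seated comb may lean 0.08 rad and slide 5 mm lengthwise
- slot2 (a point): comb slot 2, at caster y -46: where the origin of a seated comb lies (x 0, z 20 mm over the bench); x axis along the comb. Its two notches are 6 mm wide, flared to 16 over the top 8 mm, bottoms at z 40, tops z 64; the ears rest on the bottoms, the grip stays above. A seated comb may lean 0.08 rad and slide 5 mm lengthwise
- slot3 (a point): comb slot 3, at caster y 0: where the origin of a seated comb lies (x 0, z 20 mm over the bench); x axis along the comb. Its two notches are 6 mm wide, flared to 16 over the top 8 mm, bottoms at z 40, tops z 64; the ears rest on the bottoms, the grip stays above. A seated comb may lean 0.08 rad and slide 5 mm lengthwise
- slot4 (a point): comb slot 4, at caster y 46: where the origin of a seated comb lies (x 0, z 20 mm over the bench); x axis along the comb. Its two notches are 6 mm wide, flared to 16 over the top 8 mm, bottoms at z 40, tops z 64; the ears rest on the bottoms, the grip stays above. A seated comb may lean 0.08 rad and slide 5 mm lengthwise
- slot5 (a point): comb slot 5, at caster y 92: where the origin of a seated comb lies (x 0, z 20 mm over the bench); x axis along the comb. Its two notches are 6 mm wide, flared to 16 over the top 8 mm, bottoms at z 40, tops z 64; the ears rest on the bottoms, the grip stays above. A seated comb may lean 0.08 rad and slide 5 mm lengthwise
- set1: comb already in slot 1 at the start (None: slot starts empty): white plastic comb, teeth down; 152 mm long (x), 4 thick (y), 62 tall; origin mid-way along the teeth's lower edge, z up. Teeth x -55 to 55, z 0 to 20; plate with ears, full length, z 20 to 44; grip bar on top 90 long, 12 thick, z 44 to 62. 60 g, same both ways round
- set2: comb already in slot 2 at the start (None: slot starts empty): white plastic comb, teeth down; 152 mm long (x), 4 thick (y), 62 tall; origin mid-way along the teeth's lower edge, z up. Teeth x -55 to 55, z 0 to 20; plate with ears, full length, z 20 to 44; grip bar on top 90 long, 12 thick, z 44 to 62. 60 g, same both ways round
- set3: comb already in slot 3 at the start (None: slot starts empty): white plastic comb, teeth down; 152 mm long (x), 4 thick (y), 62 tall; origin mid-way along the teeth's lower edge, z up. Teeth x -55 to 55, z 0 to 20; plate with ears, full length, z 20 to 44; grip bar on top 90 long, 12 thick, z 44 to 62. 60 g, same both ways round
- set4: comb already in slot 4 at the start (None: slot starts empty): white plastic comb, teeth down; 152 mm long (x), 4 thick (y), 62 tall; origin mid-way along the teeth's lower edge, z up. Teeth x -55 to 55, z 0 to 20; plate with ears, full length, z 20 to 44; grip bar on top 90 long, 12 thick, z 44 to 62. 60 g, same both ways round
- set5: comb already in slot 5 at the start (None: slot starts empty): white plastic comb, teeth down; 152 mm long (x), 4 thick (y), 62 tall; origin mid-way along the teeth's lower edge, z up. Teeth x -55 to 55, z 0 to 20; plate with ears, full length, z 20 to 44; grip bar on top 90 long, 12 thick, z 44 to 62. 60 g, same both ways round
- spare1: spare comb hanging in the comb stand (None: absent): white plastic comb, teeth down; 152 mm long (x), 4 thick (y), 62 tall; origin mid-way along the teeth's lower edge, z up. Teeth x -55 to 55, z 0 to 20; plate with ears, full length, z 20 to 44; grip bar on top 90 long, 12 thick, z 44 to 62. 60 g, same both ways round
- spare2: spare comb hanging in the comb stand (None: absent): white plastic comb, teeth down; 152 mm long (x), 4 thick (y), 62 tall; origin mid-way along the teeth's lower edge, z up. Teeth x -55 to 55, z 0 to 20; plate with ears, full length, z 20 to 44; grip bar on top 90 long, 12 thick, z 44 to 62. 60 g, same both ways round
- spare3: spare comb hanging in the comb stand (None: absent): white plastic comb, teeth down; 152 mm long (x), 4 thick (y), 62 tall; origin mid-way along the teeth's lower edge, z up. Teeth x -55 to 55, z 0 to 20; plate with ears, full length, z 20 to 44; grip bar on top 90 long, 12 thick, z 44 to 62. 60 g, same both ways round
- spare4: spare comb hanging in the comb stand (None: absent): white plastic comb, teeth down; 152 mm long (x), 4 thick (y), 62 tall; origin mid-way along the teeth's lower edge, z up. Teeth x -55 to 55, z 0 to 20; plate with ears, full length, z 20 to 44; grip bar on top 90 long, 12 thick, z 44 to 62. 60 g, same both ways round
- spare5: spare comb hanging in the comb stand (None: absent): white plastic comb, teeth down; 152 mm long (x), 4 thick (y), 62 tall; origin mid-way along the teeth's lower edge, z up. Teeth x -55 to 55, z 0 to 20; plate with ears, full length, z 20 to 44; grip bar on top 90 long, 12 thick, z 44 to 62. 60 g, same both ways round
- reagent: small amber reagent bottle with a green cap, 44 mm across, 85 mm tall, origin under its centre; bystander
- tipbox: pipette-tip box with orange deck, 85 x 120 mm, 64 mm tall, origin under its centre; bystander
- wash: white plastic bottle, 68 mm across, 170 mm tall, origin under its centre; bystander

How it is judged (in metres and radians):
On the way, in this order (a step that is already met when the one before it is completed fails the run):
1. the end gate is fully down in its guides (horizontal distance between gate and gate_slot below 0.01 m and z of gate in the frame of gate_slot below 0.004 m and angle between gate's own z axis and vertical below 0.15 rad and angle between the x axis of gate and the x axis of caster, either way round below 0.08 rad), for 0.2 s.
2. then the cam handle is swung round to clamp it (value of joint cam above 1.4 rad), for 0.2 s.
At the end, for the whole second after the job is handed in: Cam past 1.4 rad; gate in its guides and a comb in each slot: origin within 10 mm sideways of its point, under 4 mm above it, 0.15 rad of upright, 0.08 of square; other spares hang in the stand (within 130 mm of its centre, 10 to 22 mm up, tilt under 0.3 rad); all at rest (all of step 1 and value of joint cam above 1.4 rad and linear speed of each of gate, spare1, spare2, spare3, spare4, spare5, set1, set2, set3, set4, set5 below 0.02 m/s and ((horizontal distance between set1 and slot1 below 0.01 m and z of set1 in the frame of slot1 below 0.004 m and angle between set1's own z axis and vertical below 0.15 rad and angle between the x axis of set1 and the x axis of caster, either way round below 0.08 rad) or (horizontal distance between spare1 and slot1 below 0.01 m and z of spare1 in the frame of slot1 below 0.004 m and angle between spare1's own z axis and vertical below 0.15 rad and angle between the x axis of spare1 and the x axis of caster, either way round below 0.08 rad) or (horizontal distance between spare2 and slot1 below 0.01 m and z of spare2 in the frame of slot1 below 0.004 m and angle between spare2's own z axis and vertical below 0.15 rad and angle between the x axis of spare2 and the x axis of caster, either way round below 0.08 rad) or (horizontal distance between spare3 and slot1 below 0.01 m and z of spare3 in the frame of slot1 below 0.004 m and angle between spare3's own z axis and vertical below 0.15 rad and angle between the x axis of spare3 and the x axis of caster, either way round below 0.08 rad) or (horizontal distance between spare4 and slot1 below 0.01 m and z of spare4 in the frame of slot1 below 0.004 m and angle between spare4's own z axis and vertical below 0.15 rad and angle between the x axis of spare4 and the x axis of caster, either way round below 0.08 rad) or (horizontal distance between spare5 and slot1 below 0.01 m and z of spare5 in the frame of slot1 below 0.004 m and angle between spare5's own z axis and vertical below 0.15 rad and angle between the x axis of spare5 and the x axis of caster, either way round below 0.08 rad)) and ((horizontal distance between set2 and slot2 below 0.01 m and z of set2 in the frame of slot2 below 0.004 m and angle between set2's own z axis and vertical below 0.15 rad and angle between the x axis of set2 and the x axis of caster, either way round below 0.08 rad) or (horizontal distance between spare1 and slot2 below 0.01 m and z of spare1 in the frame of slot2 below 0.004 m and angle between spare1's own z axis and vertical below 0.15 rad and angle between the x axis of spare1 and the x axis of caster, either way round below 0.08 rad) or (horizontal distance between spare2 and slot2 below 0.01 m and z of spare2 in the frame of slot2 below 0.004 m and angle between spare2's own z axis and vertical below 0.15 rad and angle between the x axis of spare2 and the x axis of caster, either way round below 0.08 rad) or (horizontal distance between spare3 and slot2 below 0.01 m and z of spare3 in the frame of slot2 below 0.004 m and angle between spare3's own z axis and vertical below 0.15 rad and angle between the x axis of spare3 and the x axis of caster, either way round below 0.08 rad) or (horizontal distance between spare4 and slot2 below 0.01 m and z of spare4 in the frame of slot2 below 0.004 m and angle between spare4's own z axis and vertical below 0.15 rad and angle between the x axis of spare4 and the x axis of caster, either way round below 0.08 rad) or (horizontal distance between spare5 and slot2 below 0.01 m and z of spare5 in the frame of slot2 below 0.004 m and angle between spare5's own z axis and vertical below 0.15 rad and angle between the x axis of spare5 and the x axis of caster, either way round below 0.08 rad)) and ((horizontal distance between set3 and slot3 below 0.01 m and z of set3 in the frame of slot3 below 0.004 m and angle between set3's own z axis and vertical below 0.15 rad and angle between the x axis of set3 and the x axis of caster, either way round below 0.08 rad) or (horizontal distance between spare1 and slot3 below 0.01 m and z of spare1 in the frame of slot3 below 0.004 m and angle between spare1's own z axis and vertical below 0.15 rad and angle between the x axis of spare1 and the x axis of caster, either way round below 0.08 rad) or (horizontal distance between spare2 and slot3 below 0.01 m and z of spare2 in the frame of slot3 below 0.004 m and angle between spare2's own z axis and vertical below 0.15 rad and angle between the x axis of spare2 and the x axis of caster, either way round below 0.08 rad) or (horizontal distance between spare3 and slot3 below 0.01 m and z of spare3 in the frame of slot3 below 0.004 m and angle between spare3's own z axis and vertical below 0.15 rad and angle between the x axis of spare3 and the x axis of caster, either way round below 0.08 rad) or (horizontal distance between spare4 and slot3 below 0.01 m and z of spare4 in the frame of slot3 below 0.004 m and angle between spare4's own z axis and vertical below 0.15 rad and angle between the x axis of spare4 and the x axis of caster, either way round below 0.08 rad) or (horizontal distance between spare5 and slot3 below 0.01 m and z of spare5 in the frame of slot3 below 0.004 m and angle between spare5's own z axis and vertical below 0.15 rad and angle between the x axis of spare5 and the x axis of caster, either way round below 0.08 rad)) and ((horizontal distance between set4 and slot4 below 0.01 m and z of set4 in the frame of slot4 below 0.004 m and angle between set4's own z axis and vertical below 0.15 rad and angle between the x axis of set4 and the x axis of caster, either way round below 0.08 rad) or (horizontal distance between spare1 and slot4 below 0.01 m and z of spare1 in the frame of slot4 below 0.004 m and angle between spare1's own z axis and vertical below 0.15 rad and angle between the x axis of spare1 and the x axis of caster, either way round below 0.08 rad) or (horizontal distance between spare2 and slot4 below 0.01 m and z of spare2 in the frame of slot4 below 0.004 m and angle between spare2's own z axis and vertical below 0.15 rad and angle between the x axis of spare2 and the x axis of caster, either way round below 0.08 rad) or (horizontal distance between spare3 and slot4 below 0.01 m and z of spare3 in the frame of slot4 below 0.004 m and angle between spare3's own z axis and vertical below 0.15 rad and angle between the x axis of spare3 and the x axis of caster, either way round below 0.08 rad) or (horizontal distance between spare4 and slot4 below 0.01 m and z of spare4 in the frame of slot4 below 0.004 m and angle between spare4's own z axis and vertical below 0.15 rad and angle between the x axis of spare4 and the x axis of caster, either way round below 0.08 rad) or (horizontal distance between spare5 and slot4 below 0.01 m and z of spare5 in the frame of slot4 below 0.004 m and angle between spare5's own z axis and vertical below 0.15 rad and angle between the x axis of spare5 and the x axis of caster, either way round below 0.08 rad)) and ((horizontal distance between set5 and slot5 below 0.01 m and z of set5 in the frame of slot5 below 0.004 m and angle between set5's own z axis and vertical below 0.15 rad and angle between the x axis of set5 and the x axis of caster, either way round below 0.08 rad) or (horizontal distance between spare1 and slot5 below 0.01 m and z of spare1 in the frame of slot5 below 0.004 m and angle between spare1's own z axis and vertical below 0.15 rad and angle between the x axis of spare1 and the x axis of caster, either way round below 0.08 rad) or (horizontal distance between spare2 and slot5 below 0.01 m and z of spare2 in the frame of slot5 below 0.004 m and angle between spare2's own z axis and vertical below 0.15 rad and angle between the x axis of spare2 and the x axis of caster, either way round below 0.08 rad) or (horizontal distance between spare3 and slot5 below 0.01 m and z of spare3 in the frame of slot5 below 0.004 m and angle between spare3's own z axis and vertical below 0.15 rad and angle between the x axis of spare3 and the x axis of caster, either way round below 0.08 rad) or (horizontal distance between spare4 and slot5 below 0.01 m and z of spare4 in the frame of slot5 below 0.004 m and angle between spare4's own z axis and vertical below 0.15 rad and angle between the x axis of spare4 and the x axis of caster, either way round below 0.08 rad) or (horizontal distance between spare5 and slot5 below 0.01 m and z of spare5 in the frame of slot5 below 0.004 m and angle between spare5's own z axis and vertical below 0.15 rad and angle between the x axis of spare5 and the x axis of caster, either way round below 0.08 rad)) and ((horizontal distance between spare1 and slot1 below 0.01 m and z of spare1 in the frame of slot1 below 0.004 m and angle between spare1's own z axis and vertical below 0.15 rad and angle between the x axis of spare1 and the x axis of caster, either way round below 0.08 rad) or (horizontal distance between spare1 and slot2 below 0.01 m and z of spare1 in the frame of slot2 below 0.004 m and angle between spare1's own z axis and vertical below 0.15 rad and angle between the x axis of spare1 and the x axis of caster, either way round below 0.08 rad) or (horizontal distance between spare1 and slot3 below 0.01 m and z of spare1 in the frame of slot3 below 0.004 m and angle between spare1's own z axis and vertical below 0.15 rad and angle between the x axis of spare1 and the x axis of caster, either way round below 0.08 rad) or (horizontal distance between spare1 and slot4 below 0.01 m and z of spare1 in the frame of slot4 below 0.004 m and angle between spare1's own z axis and vertical below 0.15 rad and angle between the x axis of spare1 and the x axis of caster, either way round below 0.08 rad) or (horizontal distance between spare1 and slot5 below 0.01 m and z of spare1 in the frame of slot5 below 0.004 m and angle between spare1's own z axis and vertical below 0.15 rad and angle between the x axis of spare1 and the x axis of caster, either way round below 0.08 rad) or (z of spare1 in the frame of stand between 0.01 and 0.022 m and horizontal distance between spare1 and stand below 0.13 m and angle between spare1's own z axis and vertical below 0.3 rad)) and ((horizontal distance between spare2 and slot1 below 0.01 m and z of spare2 in the frame of slot1 below 0.004 m and angle between spare2's own z axis and vertical below 0.15 rad and angle between the x axis of spare2 and the x axis of caster, either way round below 0.08 rad) or (horizontal distance between spare2 and slot2 below 0.01 m and z of spare2 in the frame of slot2 below 0.004 m and angle between spare2's own z axis and vertical below 0.15 rad and angle between the x axis of spare2 and the x axis of caster, either way round below 0.08 rad) or (horizontal distance between spare2 and slot3 below 0.01 m and z of spare2 in the frame of slot3 below 0.004 m and angle between spare2's own z axis and vertical below 0.15 rad and angle between the x axis of spare2 and the x axis of caster, either way round below 0.08 rad) or (horizontal distance between spare2 and slot4 below 0.01 m and z of spare2 in the frame of slot4 below 0.004 m and angle between spare2's own z axis and vertical below 0.15 rad and angle between the x axis of spare2 and the x axis of caster, either way round below 0.08 rad) or (horizontal distance between spare2 and slot5 below 0.01 m and z of spare2 in the frame of slot5 below 0.004 m and angle between spare2's own z axis and vertical below 0.15 rad and angle between the x axis of spare2 and the x axis of caster, either way round below 0.08 rad) or (z of spare2 in the frame of stand between 0.01 and 0.022 m and horizontal distance between spare2 and stand below 0.13 m and angle between spare2's own z axis and vertical below 0.3 rad)) and ((horizontal distance between spare3 and slot1 below 0.01 m and z of spare3 in the frame of slot1 below 0.004 m and angle between spare3's own z axis and vertical below 0.15 rad and angle between the x axis of spare3 and the x axis of caster, either way round below 0.08 rad) or (horizontal distance between spare3 and slot2 below 0.01 m and z of spare3 in the frame of slot2 below 0.004 m and angle between spare3's own z axis and vertical below 0.15 rad and angle between the x axis of spare3 and the x axis of caster, either way round below 0.08 rad) or (horizontal distance between spare3 and slot3 below 0.01 m and z of spare3 in the frame of slot3 below 0.004 m and angle between spare3's own z axis and vertical below 0.15 rad and angle between the x axis of spare3 and the x axis of caster, either way round below 0.08 rad) or (horizontal distance between spare3 and slot4 below 0.01 m and z of spare3 in the frame of slot4 below 0.004 m and angle between spare3's own z axis and vertical below 0.15 rad and angle between the x axis of spare3 and the x axis of caster, either way round below 0.08 rad) or (horizontal distance between spare3 and slot5 below 0.01 m and z of spare3 in the frame of slot5 below 0.004 m and angle between spare3's own z axis and vertical below 0.15 rad and angle between the x axis of spare3 and the x axis of caster, either way round below 0.08 rad) or (z of spare3 in the frame of stand between 0.01 and 0.022 m and horizontal distance between spare3 and stand below 0.13 m and angle between spare3's own z axis and vertical below 0.3 rad)) and ((horizontal distance between spare4 and slot1 below 0.01 m and z of spare4 in the frame of slot1 below 0.004 m and angle between spare4's own z axis and vertical below 0.15 rad and angle between the x axis of spare4 and the x axis of caster, either way round below 0.08 rad) or (horizontal distance between spare4 and slot2 below 0.01 m and z of spare4 in the frame of slot2 below 0.004 m and angle between spare4's own z axis and vertical below 0.15 rad and angle between the x axis of spare4 and the x axis of caster, either way round below 0.08 rad) or (horizontal distance between spare4 and slot3 below 0.01 m and z of spare4 in the frame of slot3 below 0.004 m and angle between spare4's own z axis and vertical below 0.15 rad and angle between the x axis of spare4 and the x axis of caster, either way round below 0.08 rad) or (horizontal distance between spare4 and slot4 below 0.01 m and z of spare4 in the frame of slot4 below 0.004 m and angle between spare4's own z axis and vertical below 0.15 rad and angle between the x axis of spare4 and the x axis of caster, either way round below 0.08 rad) or (horizontal distance between spare4 and slot5 below 0.01 m and z of spare4 in the frame of slot5 below 0.004 m and angle between spare4's own z axis and vertical below 0.15 rad and angle between the x axis of spare4 and the x axis of caster, either way round below 0.08 rad) or (z of spare4 in the frame of stand between 0.01 and 0.022 m and horizontal distance between spare4 and stand below 0.13 m and angle between spare4's own z axis and vertical below 0.3 rad)) and ((horizontal distance between spare5 and slot1 below 0.01 m and z of spare5 in the frame of slot1 below 0.004 m and angle between spare5's own z axis and vertical below 0.15 rad and angle between the x axis of spare5 and the x axis of caster, either way round below 0.08 rad) or (horizontal distance between spare5 and slot2 below 0.01 m and z of spare5 in the frame of slot2 below 0.004 m and angle between spare5's own z axis and vertical below 0.15 rad and angle between the x axis of spare5 and the x axis of caster, either way round below 0.08 rad) or (horizontal distance between spare5 and slot3 below 0.01 m and z of spare5 in the frame of slot3 below 0.004 m and angle between spare5's own z axis and vertical below 0.15 rad and angle between the x axis of spare5 and the x axis of caster, either way round below 0.08 rad) or (horizontal distance between spare5 and slot4 below 0.01 m and z of spare5 in the frame of slot4 below 0.004 m and angle between spare5's own z axis and vertical below 0.15 rad and angle between the x axis of spare5 and the x axis of caster, either way round below 0.08 rad) or (horizontal distance between spare5 and slot5 below 0.01 m and z of spare5 in the frame of slot5 below 0.004 m and angle between spare5's own z axis and vertical below 0.15 rad and angle between the x axis of spare5 and the x axis of caster, either way round below 0.08 rad) or (z of spare5 in the frame of stand between 0.01 and 0.022 m and horizontal distance between spare5 and stand below 0.13 m and angle between spare5's own z axis and vertical below 0.3 rad))); the robot touches nothing.
It fails at once if a comb that was already in the tray is pulled out or shifted (distance of any of set1, set2, set3, set4, set5 from where it was at the start of the episode above 0.02 m).
It fails at once if the reagent bottle, tip box or wash bottle is disturbed (distance of any of reagent, tipbox, wash from where it was at the start of the episode above 0.03 m).
Of set1, set2, set3, set4, set5 only 1 to 2 are there at a start; the rules pass over those that are not, and their reading is None.
Of spare1, spare2, spare3, spare4, spare5 only 4 to 5 are there at a start; the rules pass over those that are not, and their reading is None.
At some moment in a run one of stand may be knocked a few centimetres aside while the robot is not near it.
It also fails if it takes over 200 s, if anything falls off the work surface, if the arm or the gripper's body presses on something with over 40 N, if the wrist force passes 120 N, or if a joint passes its speed limit or range.

## Working session

There is one attempt and no reset: what is moved stays moved. The work goes in short steps, Python scripts to look and compute and a tool call to move; the robot and the scene stay as the last step left them, time stands still between calls to the robot, and variables do not carry over. Pictures are saved under pics/ and viewed, at most 14 in all, crops included, and the job is handed in when it is done.

Besides the shell and the picture viewer there is one more tool, called after "Call:" as name([rows], argument=value, ...), one row to a line, values as JSON. send_rows: Moves the arm, as the interface text tells. Its arguments: {"type":"object","properties":{"steps":{"type":"array","items":{"type":"object","properties":{"dp":{"type":"array","items":{"type":"number"}},"angular":{"type":"array","items":{"type":"number"}}}}},"hand":{"type":"number"},"force":{"type":"number"}},"required":["steps"]}

```bash
ls; mkdir -p pics; python3 - <<'E'
from plant import ctrl
import cv2
for n in("top","scene"):
    im=ctrl.camera(n); cv2.imwrite(f"pics/{n}0.png",im[:,:,::-1]); print(n,ctrl.camera_info(n))
print(ctrl.camera_info("wrist")); print(ctrl.read_state())
E
```

```text
pics
top {'fx': 412.3635841344769, 'fy': 412.3635841344769, 'cx': 274.8937933972024, 'cy': 204.29574784549308, 'eye': array([ 533.55128009,  -79.69330018, 1215.01552749]), 'orientation': array([-2.17894473,  2.16604684, -0.08728778])}
scene {'fx': 527.1224402521158, 'fy': 527.1224402521158, 'cx': 281.34750284360337, 'cy': 209.8301261481527, 'eye': array([1369.4226411 , -630.10154911, 1326.07567168]), 'orientation': array([-2.28669531, -1.11204727,  0.38370212])}
{'fx': 333.84640652252506, 'fy': 333.84640652252506, 'cx': 272.36764512234424, 'cy': 213.20462129184955, 'mount': array([[-1.13422889e-04, -9.48885257e-01, -3.15621221e-01,
         8.05290393e+01],
       [ 9.99999739e-01,  1.17412821e-04, -7.12354366e-04,
        -4.13103594e-02],
       [ 7.13000534e-04, -3.15621220e-01,  9.48884997e-01,
        -1.67136403e+02],
       [ 0.00000000e+00,  0.00000000e+00,  0.00000000e+00,
         1.00000000e+00]])}
{'clock': 0.1, 'q': array([ 1.06060243e+00,  1.31105857e-01,  1.48919440e+00, -3.43603212e-06,
        1.52301231e+00, -8.54009677e-02]), 'dq': array([ 0.00067154, -0.00065519, -0.00246446,  0.00082751, -0.00010693,
        0.0018474 ]), 'effort': array([ 1.37610168e-03, -5.70953965e+01, -5.01939404e+01, -3.10031019e-04,
        8.29236262e-03, -5.98028873e-05]), 'tcp_pos': array([246.99006537, 546.19931501, 206.12411126]), 'tool_rot': array([-6.62151356e-01, -3.07050539e+00,  2.58388315e-03]), 'contact_force': array([ 0.20762607, -0.26280637, -0.72381329]), 'torque': array([-0.03582984, -0.07216274, -0.0235858 ]), 'grasp_force': 0.0, 'opening': 0.9987914454225911}
```

View pics/top0.png

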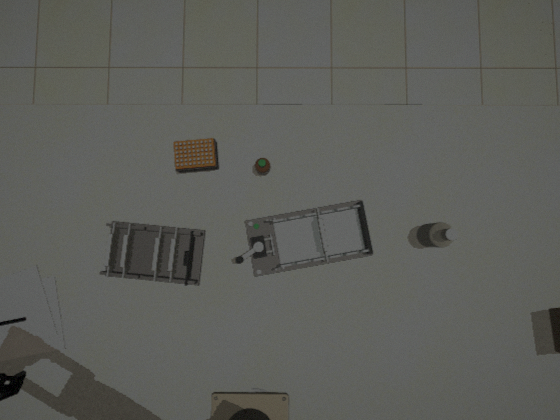

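View pics/scene0.png

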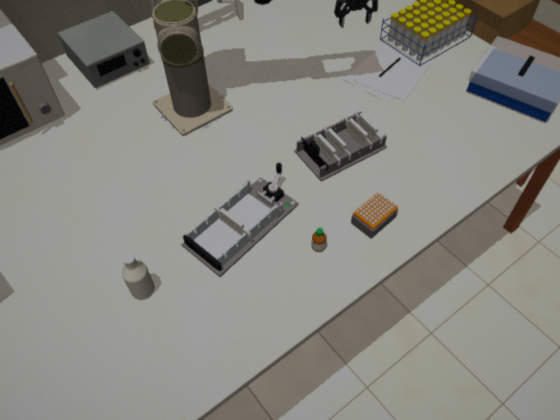

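The top view shows the stand at about px (153,253), with the gate at column 188 and four white combs at columns ~109–175. The caster is at about (308,238) with one comb seated at (320,235), and the open cam knob is at (238,260). I'll bring the wrist camera over the stand.

```bash
cat > h.py <<'E'
import numpy as np, cv2
from scipy.spatial.transform import Rotation as R
from plant import ctrl
def snap(n,name=None):
    s=ctrl.read_state(); im=ctrl.camera(n); i=ctrl.camera_info(n)
    K=np.array([[i["fx"],0,i["cx"]],[0,i["fy"],i["cy"]],[0,0,1]])
    if n=="wrist":
        T=np.eye(4); T[:3,:3]=R.from_rotvec(s["tool_rot"]).as_matrix(); T[:3,3]=s["tcp_pos"]; T=T@i["mount"]; A,e=T[:3,:3],T[:3,3]
    else: A,e=R.from_rotvec(i["orientation"]).as_matrix(),np.array(i["eye"])
    if name: cv2.imwrite(f"pics/{name}.png",im[:,:,::-1]); np.savez(f"pics/{name}.npz",K=K,A=A,e=e)
    return im,K,A,e
def load(name):
    d=np.load(f"pics/{name}.npz"); return cv2.imread(f"pics/{name}.png")[:,:,::-1],d["K"],d["A"],d["e"]
def on(uv,z,K,A,e):
    uv=np.atleast_2d(uv).astype(float); d=(A@np.linalg.inv(K)@np.c_[uv,np.ones(len(uv))].T).T
    return e+d*((z-e[2])/d[:,2])[:,None]
def px(P,K,A,e):
    p=(np.atleast_2d(P)-e)@A@K.T; return p[:,:2]/p[:,2:]
def tri(views):   # views: list of (uv,K,A,e)
    M=np.zeros((3,3));b=np.zeros(3)
    for uv,K,A,e in views:
        d=A@np.linalg.inv(K)@np.r_[uv,1]; d/=np.linalg.norm(d); Q=np.eye(3)-np.outer(d,d); M+=Q; b+=Q@e
    return np.linalg.solve(M,b)
E
python3 - <<'E'
from h import *
v=load.__call__ and snap("top","top1"); im,K,A,e=v
print(on([[109,222],[204,232],[198,285],[102,274],[188,255]],60,K,A,e).round())
print(on([[361,203],[372,252],[257,275],[247,221],[320,235]],50,K,A,e).round(), on([[238,260],[260,246]],80,K,A,e).round())
E
```

```text
[[583. 396.  60.]
 [557. 128.  60.]
 [410. 141.  60.]
 [439. 409.  60.]
 [493. 171.  60.]]
[[ 642. -314.   50.]
 [ 504. -343.   50.]
 [ 438.  -21.   50.]
 [ 589.    8.   50.]
 [ 550. -198.   50.]] [[481.  29.  80.]
 [519. -30.  80.]]
```

Call:
send_rows([
  {"dp": [0.6, -1, 0.2], "angular": [0, 0, 0]},
  {"dp": [0.6, -1, 0.2], "angular": [0, 0, 0]},
  {"dp": [0.6, -1, 0.2], "angular": [0, 0, 0]},
  {"dp": [0.6, -1, 0.2], "angular": [0, 0, 0]},
  {"dp": [0.4, -1, 0.2], "angular": [0, 0, 0]},
], hand=0.3)

```text
clock: 0.78
tcp_pos: [331.8, 395.5, 236.9]
tool_rot: [-0.663, -3.071, 0.001]
contact_force: [0.9, -0.0, -0.1]
opening: 0.348
grasp_force: 0.0
```

Call:
send_rows([
  {"dp": [0.5, -1, 0], "angular": [0, 0, 0]},
  {"dp": [0.3, -1, 0], "angular": [0, 0, 0]},
  {"dp": [0, -1, 0], "angular": [0, 0, 0]},
  {"dp": [0, -1, 0], "angular": [0, 0, 0]},
  {"dp": [0, 0, 0], "angular": [0, 0, 0]},
])

```text
clock: 1.4
tcp_pos: [355.4, 275.4, 237.0]
tool_rot: [0.666, 3.07, -0.0]
contact_force: [0.5, 0.8, -0.0]
opening: 0.352
grasp_force: 0.0
```

Call:
send_rows([
  {"dp": [0, 0, 0], "angular": [0, 0, 0]},
  {"dp": [0, 0, 0], "angular": [0, 0, 0]},
])

```text
clock: 1.65
tcp_pos: [355.1, 277.4, 237.0]
tool_rot: [-0.661, -3.071, -0.0]
contact_force: [0.4, 0.1, 0.0]
opening: 0.351
grasp_force: 0.0
```

```bash
python3 - <<'E'
from h import *
snap("wrist","w0"); s=ctrl.read_state(); print(s["tcp_pos"],s["tool_rot"],s["opening"],s["contact_force"])
E
```

```text
[355.09384008 277.32575469 236.95224715] [-6.60754076e-01 -3.07095187e+00  1.77506796e-04] 0.348368209598094 [ 0.62465906  0.23466179 -0.40349689]
```

View pics/w0.png

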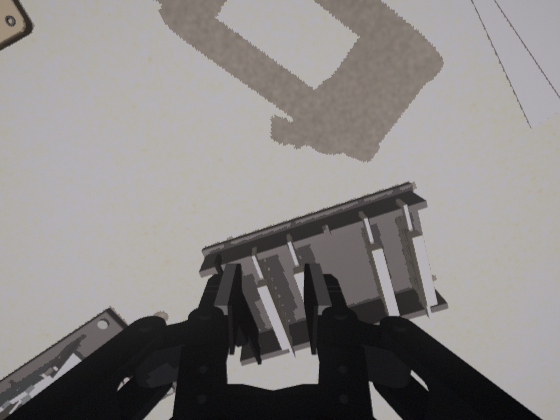

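The image bottom is away from the base, so the fingers cover the stand. I'll move further out and turn the tool square to the stand.

Call:
send_rows([
  {"dp": [1, 0, 0.4], "angular": [0, 0, 0.5]},
  {"dp": [1, 0, 0.4], "angular": [0, 0, 0.5]},
  {"dp": [1, 0, 0.4], "angular": [0, 0, 0.5]},
  {"dp": [1, 0, 0.4], "angular": [0, 0, 0.5]},
  {"dp": [1, 0, 0.4], "angular": [0, 0, 0.2]},
])

```text
clock: 2.33
tcp_pos: [506.1, 277.4, 297.0]
tool_rot: [-0.145, -3.138, 0.0]
contact_force: [0.9, 0.6, -0.2]
opening: 0.349
grasp_force: 0.0
```

Call:
send_rows([
  {"dp": [1, 0, 0], "angular": [0, 0, 0]},
  {"dp": [0.8, 0, 0], "angular": [0, 0, 0]},
  {"dp": [0, 0, 0], "angular": [0, 0, 0]},
  {"dp": [0, 0, 0], "angular": [0, 0, 0]},
])

```text
clock: 2.82
tcp_pos: [558.6, 277.2, 296.7]
tool_rot: [-0.148, -3.137, 0.0]
contact_force: [-0.2, 0.3, -1.1]
opening: 0.353
grasp_force: 0.0
```

```bash
python3 - <<'E'
from h import *
snap("wrist","w1"); s=ctrl.read_state(); print(s["tcp_pos"],s["tool_rot"])
E
```

```text
[558.52446864 277.14913596 297.00475574] [-1.47713785e-01 -3.13760521e+00  4.21217892e-05]
```

Call:
send_rows([
  {"dp": [0, -1, 0], "angular": [0, 0, 0]},
  {"dp": [0, -1, 0], "angular": [0, 0, 0]},
  {"dp": [0, -1, 0], "angular": [0, 0, 0]},
  {"dp": [0, 0, 0], "angular": [0, 0, 0]},
  {"dp": [0, 0, 0], "angular": [0, 0, 0]},
])

```text
clock: 3.5
tcp_pos: [558.9, 187.4, 297.5]
tool_rot: [0.148, 3.138, 0.001]
contact_force: [-0.3, 0.4, -0.8]
opening: 0.346
grasp_force: 0.0
```

```bash
python3 - <<'E'
from h import *
snap("wrist","w2"); s=ctrl.read_state(); print(s["tcp_pos"],s["tool_rot"])
E
```

```text
[558.90253667 187.67537672 297.37565376] [1.47427047e-01 3.13777411e+00 8.64326309e-04]
```

View pics/w1.png

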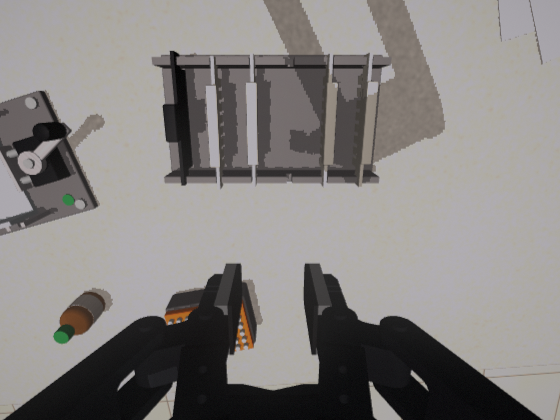

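View pics/w2.png

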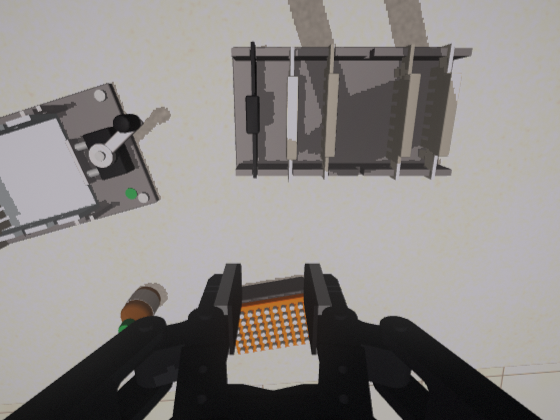

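The stand holds, from low to high y: the gate (w1 col ~170, grip rows 105–141), combs at cols ~213 and ~251, an empty notch, then combs at ~329 and ~370. So all four spares are needed. Next I measure the grips by masks across both views.

```bash
cat >> h.py <<'E'
def grips(v,guess,dark,z=75,w=16,h=40,k=7):
    """centre px and rect of the thick grip near guess px"""
    im=v[0]; g=im.max(2); u,r=map(int,guess)
    sub=g[max(r-70,0):r+70,max(u-w,0):u+w]
    m=((sub<28) if dark else (sub>120)).astype(np.uint8)
    m=cv2.morphologyEx(m,cv2.MORPH_OPEN,np.ones((k,k),np.uint8))
    n,l,st,c=cv2.connectedComponentsWithStats(m)
    if n<2: return None
    j=1+np.argmax(st[1:,4]); p=np.argwhere(l==j)[:,::-1]
    return cv2.minAreaRect(p.astype(np.float32)+[max(u-w,0),max(r-70,0)]) if 0 else cv2.minAreaRect((p+[max(u-w,0),max(r-70,0)]).astype(np.float32))
E
python3 - <<'E'
from h import *
a,b=load("w1"),load("w2")
for n,ga,gb,d in [("gate",(170,123),(252,114),1),("c1",(213,125),(292,118),0),("c2",(251,123),(330,115),0),("c3",(330,124),(410,115),0),("c4",(370,122),(448,115),0)]:
    ra,rb=grips(a,ga,d),grips(b,gb,d)
    print(n,[np.round(q,1) for q in ra],[np.round(q,1) for q in rb], tri([(ra[0],*a[1:]),(rb[0],*b[1:])]).round(1), on(ra[0],75,*a[1:]).round(1), on(rb[0],75,*b[1:]).round(1))
print(px([[558.5,277,38]],*a[1:]))
E
```

```text
Traceback (most recent call last):
TypeError: 'NoneType' object is not iterable
```

```bash
python3 - <<'E'
from h import *
a,b=load("w1"),load("w2")
np.set_printoptions(linewidth=250)
print(a[0].max(2)[122,155:390]); print(b[0].max(2)[115,240:270]); print(b[0].max(2)[115,280:465]); print(a[0].max(2)[80,155:200])
E
```

```text
[175 176 176 175 176 176 176 176 167  70  35  37  37  38  40  41  40  42  43  43  32  24  18  18  19  19  17  19  19  19  20  19  20  23  48  75  74  75  74  76  75  75  76  75  75  74  74  75  74  77  90  95 125 179 179 178 179 177 178 178 178 177
 165  62  67  68  76  90 115  75  77  75  76  75  76  74  76  76  77  77  76  81 110 119 119 119 120 118 118 118 115 108 176 178 179 178 178 178 178 179 177 165  68  76  77  77  76  77  76  75  75  76  76  76  79  95 117 117 117 118 117 117 118 117
 117 117 117 116 117 117 116 117 117 117 117 117 117 116 116 116 116 116 116 116 115 116 115 116 116 116 116 115 115 115 115 115 117 116 116 116 116 115 115 115 110  76  77  75  68  71 102 146 149 148 149 148 147 147 147 144 108  77  77  76  77  76
  76  77  76  77  77  76  76  76  77  77  77  76  77  76  77  76  77  77  67  66  67  68  68  86 135 149 148 148 146 146 146 146 143 129  79  90 128 128 128 130 130 129 128 129 129 129 132 132 133]
[132 132 132 132 131 123  32  44  47  47  48  49  47  47  46  46  43  34  28  44  83  84  84  82  82  83  82  84  83  83]
[127 128 127 127 127 125 119 184 
[... 192 characters left out ...]
130  67  79  79  78  79
  78  78  79  79  78  79  78  77  78  78  77  77  77  77  77  78  78  78  77  77  77  77  78  77  77  77  78  77  76  77  78  77  76  77  78  77  77  76  76  76  74  76  77  76  75  77  77  76  77  77  76  76  76  73  68  69  68  69  67  68  69  69
  74 106 142 151 151 149 149 149 149 148 146 124  77  76  75  76  77  77  76  76  74  77  76  75  76  78  77  72  69  68  69  71  69  69  69  70  69  71  70  71  84 133 150 149 148 149 148 148 148 148 149 168 182 182 182 181 182 184 183 181 182]
[176 174 175 175 175 174 175 168 119 123 120 121 121 120 120 121 115  75  36  38  34   8   7  10   9   9  12   8  12   7  20  60  74  74  75  75  75  75  83 121 120 119 119 120 120]
```

```bash
sed -i '/^def grips/,$d' h.py; cat >> h.py <<'E'
def grip(v,guess,lo,hi=256,w=12,k=7):
    """rect (centre,size,angle) of the thick grip's top face near guess px"""
    u,r=map(int,guess); o=np.array([max(u-w,0),max(r-60,0)])
    g=v[0].max(2)[o[1]:r+60,o[0]:u+w]
    m=cv2.morphologyEx(((g>lo)&(g<hi)).astype(np.uint8),cv2.MORPH_OPEN,np.ones((k,k),np.uint8))
    n,l,st,c=cv2.connectedComponentsWithStats(m)
    j=1+np.argmax(st[1:,4]); return cv2.minAreaRect((np.argwhere(l==j)[:,::-1]+o).astype(np.float32))
E
python3 - <<'E'
from h import *
a,b=load("w1"),load("w2")
for n,ga,gb,lo,hi in [("gate",(170,123),(252,114),30,62),("c1",(213,125),(292,118),140,256),("c2",(251,123),(330,115),140,256),("c3",(330,124),(410,115),135,256),("c4",(370,122),(448,115),138,160)]:
    ra,rb=grip(a,ga,lo,hi),grip(b,gb,lo,hi)
    print(n,[np.round(q,1) for q in ra],[np.round(q,1) for q in rb], tri([(ra[0],*a[1:]),(rb[0],*b[1:])]).round(1), on(ra[0],76,*a[1:]).round(1), on(rb[0],76,*b[1:]).round(1))
print(px([[558.5,277,38]],*a[1:]))
E
```

```text
gate [array([170.1, 123.5]), array([35.6, 11. ]), np.float64(86.8)] [array([251.5, 114. ]), array([36., 11.]), np.float64(90.0)] [489.1 171.   87.2] [[489.9 167.6  76. ]] [[488.9 170.3  76. ]]
c1 [array([212.4, 126. ]), array([80.6, 10.4]), np.float64(87.0)] [array([292. , 117.5]), array([81., 10.]), np.float64(90.0)] [496.9 214.9  78.1] [[497.1 214.5  76. ]] [[497. 215.  76.]]
c2 [array([251.5, 123.5]), array([81.2, 10.3]), np.float64(89.1)] [array([331.3, 114.5]), array([ 9.1, 81.5]), np.float64(2.9)] [498.1 258.8  77.5] [[498.5 258.7  76. ]] [[497.9 259.   76. ]]
c3 [array([329.9, 123. ]), array([ 8.9, 80.5]), np.float64(3.2)] [array([410.3, 115. ]), array([ 9.3, 83.4]), np.float64(6.9)] [506.4 346.2  77.5] [[506.2 346.5  76. ]] [[506.7 346.8  76. ]]
c4 [array([368.9, 128.5]), array([ 8.5, 67.8]), np.float64(4.8)] [array([448.5, 125.2]), array([ 9.3, 63.6]), np.float64(8.8)] [519.  389.6  77. ] [[516.4 390.   76. ]] [[521.9 390.1  76. ]]
[[272.71445763 168.36459188]]
```

The triangulated grips agree with the text: gate grip top at z 87 and comb tops at z 77.5. Now the caster, from two wrist positions.

Call:
send_rows([
  {"dp": [0.5, -1, 0], "angular": [0, 0, 0.4]},
  {"dp": [0.5, -1, 0], "angular": [0, 0, 0.4]},
  {"dp": [0.5, -1, 0], "angular": [0, 0, 0.4]},
  {"dp": [0.5, -1, 0], "angular": [0, 0, 0.4]},
  {"dp": [0, -1, 0], "angular": [0, 0, 0.1]},
])

```text
clock: 4.18
tcp_pos: [619.9, 36.9, 296.5]
tool_rot: [0.255, -3.131, -0.0]
contact_force: [-0.2, 0.3, 0.3]
opening: 0.349
grasp_force: 0.0
```

Call:
send_rows([
  {"dp": [0.2, -1, 0], "angular": [0, 0, 0]},
  {"dp": [0.2, -1, 0], "angular": [0, 0, 0]},
  {"dp": [0.1, -1, 0], "angular": [0, 0, 0]},
  {"dp": [0, 0, 0], "angular": [0, 0, 0]},
  {"dp": [0, 0, 0], "angular": [0, 0, 0]},
])

```text
clock: 4.8
tcp_pos: [634.4, -52.1, 296.9]
tool_rot: [0.253, -3.131, -0.001]
contact_force: [-0.9, 1.0, 0.2]
opening: 0.347
grasp_force: 0.0
```

```bash
python3 - <<'E'
from h import *
snap("wrist","w3")
E
```

Call:
send_rows([
  {"dp": [0, -1, 0], "angular": [0, 0, 0]},
  {"dp": [0, -1, 0], "angular": [0, 0, 0]},
  {"dp": [0, -1, 0], "angular": [0, 0, 0]},
  {"dp": [0, -1, 0], "angular": [0, 0, 0]},
  {"dp": [0, -1, 0], "angular": [0, 0, 0]},
])

```text
clock: 5.48
tcp_pos: [634.7, -202.7, 297.3]
tool_rot: [-0.254, 3.131, 0.0]
contact_force: [0.1, -0.3, 0.4]
opening: 0.354
grasp_force: 0.0
```

Call:
send_rows([
  {"dp": [0, 0, 0], "angular": [0, 0, 0]},
  {"dp": [0, 0, 0], "angular": [0, 0, 0]},
])

```text
clock: 5.72
tcp_pos: [634.5, -201.9, 297.1]
tool_rot: [-0.253, 3.131, 0.001]
contact_force: [-0.2, -1.1, 0.2]
opening: 0.351
grasp_force: 0.0
```

```bash
python3 - <<'E'
from h import *
snap("wrist","w4"); print(ctrl.read_state()["tool_rot"])
E
```

```text
[-2.53727495e-01  3.13108481e+00  6.66344128e-04]
```

View pics/w3.png

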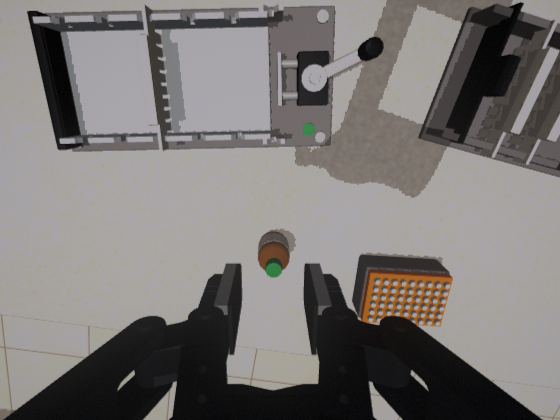

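View pics/w4.png

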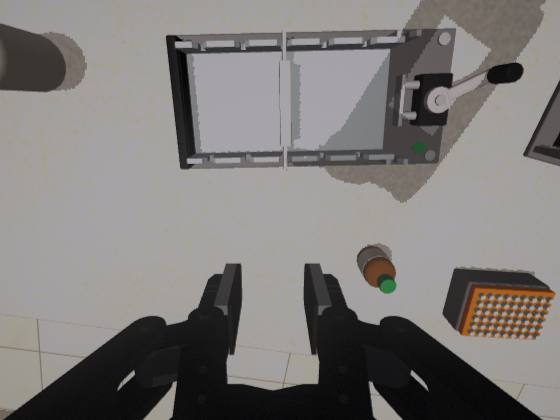

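The set comb sits at about slot 3 (w4 col 286). I'll zoom in on the caster to pick out the notches.

```bash
python3 - <<'E'
from h import *
a=cv2.imread("pics/w4.png"); a=cv2.convertScaleAbs(a,alpha=1.2)
cv2.imwrite("pics/z4.png",cv2.resize(a[22:182,165:465],None,fx=2.66,fy=2.66,interpolation=cv2.INTER_CUBIC))
E
```

```text
(no output)
```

View pics/z4.png

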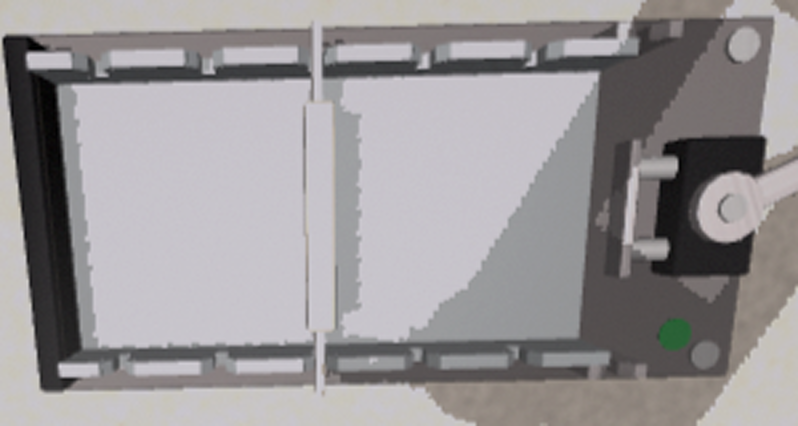

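```bash
python3 - <<'E'
from h import *
a=load("w4")
def z2p(p): return (np.array(p,float)+.5)/2.66-.5+[165,22]
ys=np.array([-92,-46,0,46,92])
near=[(91,60),(201,57),(318,54),(427,51),(538,48)]; far=[(123,369),(215,367),(321,364),(420,361),(518,359)]
N=on(z2p(near),64,*a[1:])[:,:2]; F=on(z2p(far),64,*a[1:])[:,:2]
print(N.round(1),F.round(1))
X=np.r_[N,F]; L=np.r_[np.c_[-63*np.ones(5),ys],np.c_[63*np.ones(5),ys]]
# rigid fit
mx,ml=X.mean(0),L.mean(0); U,S,Vt=np.linalg.svd((L-ml).T@(X-mx)); Rm=(U@Vt).T; t=mx-Rm@ml
print("yaw",np.arctan2(Rm[1,0],Rm[0,0]),"t",t); print((L@Rm.T+t-X).round(1))
# intensity profile along both wall tops in both views
np.savez("c.npz",R=Rm,t=t)
for n in("w3","w4"):
    v=load(n); g=cv2.cvtColor(v[0],cv2.COLOR_RGB2GRAY).astype(np.float32)
    for x in(-63,63):
        yy=np.arange(-125,150,.5); P=np.c_[np.c_[x+0*yy,yy]@Rm.T+t,64+0*yy]; q=px(P,*v[1:]).astype(np.float32)
        pr=cv2.remap(g,q[:,:1],q[:,1:],cv2.INTER_LINEAR)[:,0]; d=np.gradient(cv2.GaussianBlur(pr[:,None],(1,5),0)[:,0])
        e=[(yy[i],round(float(d[i]),0)) for i in range(2,len(d)-2) if abs(d[i])>6 and abs(d[i])==abs(d[i-3:i+4]).max()]
        print(n,x,[(float(p),float(s)) for p,s in e])
E
```

```text
[[ 509.  -303.4]
 [ 500.7 -259.4]
 [ 492.  -212.7]
 [ 483.8 -169.2]
 [ 475.6 -125.1]] [[ 632.2 -277.6]
 [ 624.7 -236.7]
 [ 615.7 -189.8]
 [ 607.2 -146. ]
 [ 599.2 -102.7]]
yaw 0.18666721041536702 t [ 554.0071337  -202.25868915]
[[ 0.2 -1. ]
 [-0.1  0.2]
 [ 0.1 -1.3]
 [-0.3  0.5]
 [-0.5  1.6]
 [ 0.8 -3.4]
 [-0.2  0.9]
 [ 0.3 -0.8]
 [ 0.2  0.7]
 [-0.4  2.6]]
w3 -63 [(-122.0, -37.0), (-117.5, 27.0), (-99.5, -14.0), (-90.0, -13.0), (-84.0, 21.0), (-53.0, -16.0), (-45.0, -11.0), (-42.0, 7.0), (-38.5, 11.0), (-7.0, -13.0), (-1.5, 12.0), (2.5, -24.0), (6.5, 16.0), (39.0, -15.0), (55.0, 7.0), (85.0, -15.0), (96.5, 6.0), (100.5, 9.0), (130.5, -18.0), (137.5, -32.0), (147.5, 12.0)]
w3 63 [(-122.5, -35.0), (-118.0, 29.0), (-100.0, -16.0), (-90.5, -13.0), (-84.5, 23.0), (-54.0, -14.0), (-45.5, -11.0), (-39.5, 16.0), (-8.0, -16.0), (-2.0, 14.0), (2.0, -20.0), (6.5, 16.0), (38.0, -14.0), (45.0, -11.0), (48.5, 13.0), (54.5, 8.0), (84.0, -12.0), (92.0, 12.0), (100.5, 9.0), (130.0, -19.0)]
w4 -63 [(-117.5, 28.0), (-99.0, -15.0), (-92.5, -14.0), (-90.5, 12.0), (-83.0, 7.0), (-53.0, -15.0), (-46.0, 9.0), (-37.0, 8.0), (-7.0, -16.0), (-1.0, 13.0), (2.5, -19.0), (9.0, 8.0), (39.0, -16.0), (46.5, -7.0), (49.0, 12.0), (55.0, 7.0), (85.0, -12.0), (94.0, 12.0), (100.5, 8.0), (123.0, -9.0), (131.0, -17.0)]
w4 63 [(-118.0, 23.0), (-99.5, -14.0), (-91.0, 8.0), (-83.5, 7.0), (-53.5, -11.0), (-37.5, 8.0), (-7.5, -17.0), (-1.5, 19.0), (2.0, -14.0), (8.5, 8.0), (38.0, -8.0), (54.5, 8.0), (84.5, -8.0), (89.5, -7.0), (100.5, 8.0), (130.5, -12.0)]
```

```bash
python3 - <<'E'
from h import *
yaw=.184; Rm=np.array([[np.cos(yaw),-np.sin(yaw)],[np.sin(yaw),np.cos(yaw)]]); t=np.array([553.9,-201.8]); np.savez("c.npz",R=Rm,t=t)
for n in("w3","w4"):
    v=load(n); g=cv2.cvtColor(v[0],cv2.COLOR_RGB2GRAY).astype(np.float32)
    for y in(-69,-23,23,69):
        for s in(-1,1):
            xx=np.arange(50,80,.5)*s; P=np.c_[np.c_[xx,y+0*xx]@Rm.T+t,64+0*xx]; q=px(P,*v[1:]).astype(np.float32)
            pr=cv2.remap(g,q[:,:1],q[:,1:],cv2.INTER_LINEAR)[:,0]; d=np.gradient(pr)
            i=np.argsort(-abs(d)); k=[i[0]]; 
            for j in i:
                if all(abs(j-m)>4 for m in k): k.append(j)
                if len(k)==3: break
            print(n,y,[(float(xx[j]),round(float(d[j]))) for j in k])
K=[]
for n,u,r in(("w3",371,48),("w4",507,72)):
    v=load(n); g=v[0].max(2); s=g[r-20:r+20,u-20:u+25]; m=(s<45).astype(np.uint8); m=cv2.morphologyEx(m,cv2.MORPH_OPEN,np.ones((7,7)))
    p=np.argwhere(m)[:,::-1]+[u-20,r-20]; print(n,p.min(0),p.max(0),p.mean(0)); 
print("pred knob tops",px(np.r_[Rm@[0,244]+t,89],*load("w3")[1:]),px(np.r_[Rm@[0,244]+t,89],*load("w4")[1:]))
print([ (y,(Rm@[0,y]+t).round(1)) for y in(-92,-46,0,46,92,134,244)],(Rm@[-62,182]+t).round(1))
v=load("w3"); print("gate pred",px([489.1,171,87.2],*v[1:]),"set",[np.round(x,1) for x in grip(load("w4"),(286,103),150)[:2]],px(np.r_[t,82],*load("w4")[1:]))
E
```

```text
w3 -69 [(-60.0, 31), (-51.5, -27), (-69.5, 22)]
w3 -69 [(60.5, 24), (56.0, -22), (75.5, 21)]
w3 -23 [(-79.5, -85), (-60.0, 35), (-51.0, -28)]
w3 -23 [(57.0, -31), (60.0, 23), (75.5, 17)]
w3 23 [(-78.5, -72), (-60.0, 37), (-69.5, 21)]
w3 23 [(66.0, -23), (60.0, 22), (57.0, -16)]
w3 69 [(-77.5, -68), (-60.0, 41), (-51.0, -26)]
w3 69 [(56.5, -27), (60.0, 22), (76.5, 15)]
w4 -69 [(-60.0, 36), (-54.0, -27), (-72.5, 20)]
w4 -69 [(54.0, -27), (60.0, 21), (66.0, -14)]
w4 -23 [(-60.0, 36), (-54.0, -29), (-72.5, 27)]
w4 -23 [(60.0, 21), (54.0, -19), (73.0, 15)]
w4 23 [(-60.0, 33), (-54.0, -27), (-72.5, 24)]
w4 23 [(73.0, 20), (60.0, 18), (54.0, -16)]
w4 69 [(-60.0, 39), (-54.0, -27), (-72.5, 22)]
w4 69 [(53.5, -14), (67.0, -12), (73.0, 12)]
w3 [359  38] [382  59] [370.43961353  48.5821256 ]
w4 [488  63] [521  82] [504.71480144  72.90794224]
pred knob tops [[377.79332898  73.55139872]] [[514.8390212   97.81068581]]
[(-92, array([ 570.7, -292.2])), (-46, array([ 562.3, -247. ])), (0, array([ 553.9, -201.8])), (46, array([ 545.5, -156.6])), (92, array([ 537.1, -111.4])), (134, array([529.4, -70.1])), (244, array([509.3,  38.1]))] [459.6 -34.2]
gate pred [[505.71946513  75.13876182]] set [array([282., 101.]), array([98., 16.])] [[284.8694753  103.31645963]]
```

Call:
send_rows([
  {"dp": [-0.5, 1, 0], "angular": [0, 0, -0.3]},
  {"dp": [-0.5, 1, 0], "angular": [0, 0, -0.4]},
  {"dp": [-0.5, 1, 0], "angular": [0, 0, -0.4]},
  {"dp": [-0.5, 1, 0], "angular": [0, 0, -0.4]},
  {"dp": [-0.5, 1, 0], "angular": [0, 0, -0.2]},
])

```text
clock: 6.4
tcp_pos: [558.7, -50.9, 297.4]
tool_rot: [0.148, 3.137, 0.001]
contact_force: [-1.2, -0.2, -0.7]
opening: 0.352
grasp_force: 0.0
```

Call:
send_rows([
  {"dp": [0, 1, 0], "angular": [0, 0, 0]},
  {"dp": [0, 1, 0], "angular": [0, 0, 0]},
  {"dp": [0, 1, -0.5], "angular": [0, 0, 0]},
  {"dp": [0, 1, -0.5], "angular": [0, 0, 0]},
  {"dp": [0, 1, -0.5], "angular": [0, 0, 0]},
])

```text
clock: 7.02
tcp_pos: [558.8, 99.0, 252.0]
tool_rot: [0.146, 3.138, 0.001]
contact_force: [0.2, 0.1, -0.1]
opening: 0.351
grasp_force: 0.0
```

Call:
send_rows([
  {"dp": [0, 1, -0.5], "angular": [0, 0, 0]},
  {"dp": [0, 1, -0.5], "angular": [0, 0, 0]},
  {"dp": [0, 0.4, 0], "angular": [0, 0, 0]},
  {"dp": [0, 0, 0], "angular": [0, 0, 0]},
  {"dp": [0, 0, 0], "angular": [0, 0, 0]},
])

```text
clock: 7.65
tcp_pos: [559.8, 168.1, 223.2]
tool_rot: [0.149, 3.136, -0.0]
contact_force: [0.5, 0.3, -0.4]
opening: 0.346
grasp_force: 0.0
```

```bash
python3 - <<'E'
from h import *
v=snap("wrist","w5"); s=ctrl.read_state(); print(s["tcp_pos"],s["tool_rot"])
g=px([489.1,171,87.2],*v[1:])[0]; print(g)
r=grip(v,g,30,62,w=25); print(r, on(r[0],87.2,*v[1:]))
E
```

```text
[559.81531746 167.89038855 223.09127085] [1.50003345e-01 3.13650499e+00 4.32081082e-05]
[268.47865358 114.04276441]
((269.0, 114.0), (46.0, 16.0), 90.0) [[489.10757416 171.45534233  87.2       ]]
```

The gate is confirmed at (489,171). I'll descend and grip it.

Call:
send_rows([
  {"dp": [-0.8, 0.1, -0.5], "angular": [0, 0, 0]},
  {"dp": [-0.8, 0, -0.5], "angular": [0, 0, 0]},
  {"dp": [-0.75, 0, -0.5], "angular": [0, 0, 0]},
  {"dp": [0, 0, -0.9], "angular": [0, 0, 0]},
  {"dp": [0, 0, 0], "angular": [0, 0, 0]},
])

```text
clock: 8.32
tcp_pos: [487.4, 170.5, 148.5]
tool_rot: [-0.15, -3.135, 0.002]
contact_force: [-0.4, -0.7, -0.5]
opening: 0.353
grasp_force: 0.0
```

Call:
send_rows([
  {"dp": [0, 0, -1], "angular": [0, 0, 0]},
  {"dp": [0, 0, -1], "angular": [0, 0, 0]},
  {"dp": [0, 0, -0.9], "angular": [0, 0, 0]},
  {"dp": [0, 0, -0.3], "angular": [0, 0, 0]},
  {"dp": [0, 0, 0], "angular": [0, 0, 0]},
])

```text
clock: 8.95
tcp_pos: [489.3, 171.5, 54.8]
tool_rot: [0.15, 3.138, 0.0]
contact_force: [1.0, 0.3, -0.0]
opening: 0.347
grasp_force: 0.0
```

Call:
send_rows([
  {"dp": [0, 0, 0], "angular": [0, 0, 0]},
  {"dp": [0, 0, 0], "angular": [0, 0, 0]},
  {"dp": [0, 0, 0], "angular": [0, 0, 0]},
  {"dp": [0, 0, 0], "angular": [0, 0, 0]},
], hand=1, force=40)

```text
clock: 9.45
tcp_pos: [490.2, 172.0, 55.9]
tool_rot: [0.149, 3.135, 0.001]
contact_force: [-0.1, -1.4, 6.4]
opening: 0.151
grasp_force: 43.2
```

Call:
send_rows([
  {"dp": [0, 0, 0.6], "angular": [0, 0, 0]},
  {"dp": [0, 0, 0.8], "angular": [0, 0, 0]},
  {"dp": [0, 0, 0.9], "angular": [0, 0, 0]},
  {"dp": [0, 0, 0.9], "angular": [0, 0, 0]},
  {"dp": [0, -0.5, 0.5], "angular": [0, 0, 0]},
])

```text
clock: 10.07
tcp_pos: [489.6, 157.0, 167.9]
tool_rot: [0.146, 3.135, 0.001]
contact_force: [0.4, 0.4, -0.8]
opening: 0.145
grasp_force: 42.3
```

Call:
send_rows([
  {"dp": [0.2, -1, 0], "angular": [0, 0, 0.4]},
  {"dp": [0.2, -1, 0], "angular": [0, 0, 0.4]},
  {"dp": [0.2, -1, 0], "angular": [0, 0, 0.4]},
  {"dp": [0.2, -1, 0], "angular": [0, 0, 0.4]},
  {"dp": [0.2, -1, 0], "angular": [0, 0, 0.25]},
])

```text
clock: 10.7
tcp_pos: [518.3, 4.8, 165.2]
tool_rot: [0.289, -3.128, 0.0]
contact_force: [0.7, -0.5, -1.5]
opening: 0.143
grasp_force: 42.3
```

Call:
send_rows([
  {"dp": [0.2, -1, 0], "angular": [0, 0, 0]},
  {"dp": [0.1, -1, 0], "angular": [0, 0, 0]},
  {"dp": [0, -0.55, 0], "angular": [0, 0, 0]},
  {"dp": [0, 0, 0], "angular": [0, 0, 0]},
  {"dp": [0, 0, 0], "angular": [0, 0, 0]},
])

```text
clock: 11.32
tcp_pos: [527.6, -69.1, 165.1]
tool_rot: [0.287, -3.128, -0.001]
contact_force: [-0.5, 0.2, -0.9]
opening: 0.146
grasp_force: 42.3
```

```bash
python3 - <<'E'
from h import *
v=snap("wrist","w6"); s=ctrl.read_state(); print(s["tcp_pos"],s["tool_rot"],s["opening"])
a=cv2.imread("pics/w6.png"); cv2.imwrite("pics/w6b.png",cv2.convertScaleAbs(a,alpha=1.5))
E
```

```text
[527.62196498 -68.9504957  165.08004784] [ 2.87698466e-01 -3.12830419e+00 -6.63184193e-04] 0.1491804479228415
```

View pics/w6b.png

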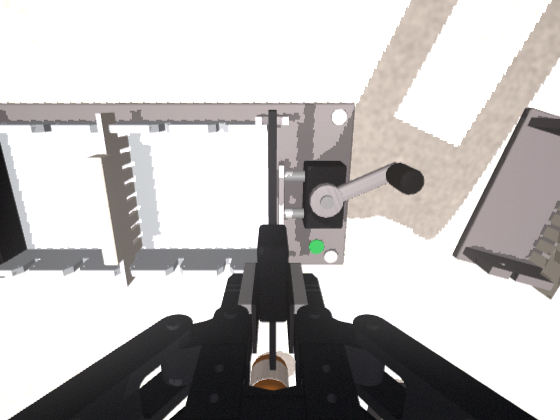

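Call:
send_rows([
  {"dp": [0.06, -0.04, -0.6], "angular": [0, 0, 0]},
  {"dp": [0, 0, -1], "angular": [0, 0, 0]},
  {"dp": [0, 0, -0.7], "angular": [0, 0, 0]},
  {"dp": [0, 0, 0], "angular": [0, 0, 0]},
  {"dp": [0, 0, 0], "angular": [0, 0, 0]},
])

```text
clock: 12.0
tcp_pos: [529.8, -70.7, 96.3]
tool_rot: [-0.287, 3.128, -0.0]
contact_force: [-1.0, 0.6, 0.4]
opening: 0.146
grasp_force: 42.3
```

Call:
send_rows([
  {"dp": [0, 0, -0.2], "angular": [0, 0, 0]},
  {"dp": [0, 0, -0.2], "angular": [0, 0, 0]},
  {"dp": [0, 0, -0.2], "angular": [0, 0, 0]},
  {"dp": [0, 0, 0], "angular": [0, 0, 0]},
])

```text
clock: 12.5
tcp_pos: [529.1, -70.8, 77.4]
tool_rot: [0.287, -3.128, -0.001]
contact_force: [-0.6, 0.7, -0.8]
opening: 0.149
grasp_force: 42.3
```

Call:
send_rows([
  {"dp": [0, 0, -0.15], "angular": [0, 0, 0]},
  {"dp": [0, 0, -0.15], "angular": [0, 0, 0]},
  {"dp": [0, 0, -0.1], "angular": [0, 0, 0]},
  {"dp": [0, 0, 0], "angular": [0, 0, 0]},
])

```text
clock: 13.0
tcp_pos: [529.1, -70.7, 65.4]
tool_rot: [0.287, -3.128, -0.001]
contact_force: [-0.1, 4.0, -2.5]
opening: 0.145
grasp_force: 42.1
```

Call:
send_rows([
  {"dp": [0, 0, -0.1], "angular": [0, 0, 0]},
  {"dp": [0, 0, -0.07], "angular": [0, 0, 0]},
  {"dp": [0, 0, 0], "angular": [0, 0, 0]},
])

```text
clock: 13.38
tcp_pos: [529.6, -70.7, 61.0]
tool_rot: [-0.287, 3.128, 0.001]
contact_force: [-1.1, 5.0, 1.7]
opening: 0.151
grasp_force: 42.5
```

Call:
send_rows([
  {"dp": [0, 0, 0], "angular": [0, 0, 0]},
  {"dp": [0, 0, 0], "angular": [0, 0, 0]},
  {"dp": [0, 0, 0.6], "angular": [0, 0, 0]},
  {"dp": [0, 0, 1], "angular": [0, 0, 0]},
  {"dp": [0, 0, 1], "angular": [0, 0, 0]},
], hand=0.4)

```text
clock: 14.0
tcp_pos: [529.9, -71.3, 141.3]
tool_rot: [-0.286, 3.128, -0.001]
contact_force: [-0.6, -0.2, -0.1]
opening: 0.3
grasp_force: 0.0
```

Call:
send_rows([
  {"dp": [0.8, 0, 1], "angular": [0, 0, 0]},
  {"dp": [1, 0, 1], "angular": [0, 0, 0]},
  {"dp": [1, 0.5, 1], "angular": [0, 0, 0]},
  {"dp": [0, 0, 0], "angular": [0, 0, 0]},
  {"dp": [0, 0, 0], "angular": [0, 0, 0]},
])

```text
clock: 14.62
tcp_pos: [613.1, -56.2, 229.0]
tool_rot: [0.287, -3.128, 0.0]
contact_force: [-0.0, 0.1, -0.6]
opening: 0.299
grasp_force: 0.0
```

```bash
python3 - <<'E'
from h import *
v=snap("wrist","w7"); s=ctrl.read_state(); print(s["tcp_pos"],s["tool_rot"],s["opening"])
a=cv2.imread("pics/w7.png"); cv2.imwrite("pics/w7b.png",cv2.convertScaleAbs(a,alpha=1.4))
c=np.load("c.npz"); Rm,t=c["R"],c["t"]; g=px(np.r_[Rm@[0,134]+t,94],*v[1:])[0]; print(g); r=grip(v,g,30,75,w=25); print(r,((on(r[0],94,*v[1:])[0,:2]-t)@Rm).round(1))
E
```

```text
[612.51471207 -56.27531337 228.24749375] [ 2.86233118e-01 -3.12688158e+00 -1.13946453e-04] 0.3012180983695434
[274.93274671  97.30726424]
((274.0, 96.5), (47.0, 14.0), 90.0) [ -0.7 133.2]
```

View pics/w7b.png

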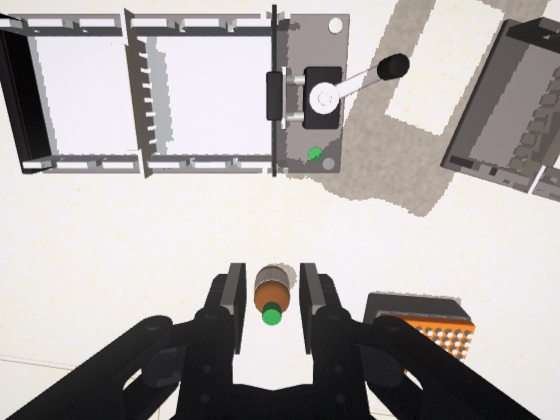

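The gate is seated (caster x -0.7, y 133.2). The knob top is near w7 (399,65), so I'll locate it.

```bash
python3 - <<'E'
from h import *
c=np.load("c.npz"); Rm,t=c["R"],c["t"]
v=load("w7"); g=v[0].max(2); m=(g[45:90,365:420]<50).astype(np.uint8); m=cv2.morphologyEx(m,cv2.MORPH_OPEN,np.ones((9,9)))
p=np.argwhere(m)[:,::-1]+[365,45]; print(p.min(0),p.max(0))
for th in np.arange(0,.7,.05):
    k=np.array([-62*np.sin(th),182+62*np.cos(th)]); a=np.linspace(0,6.28,40); q=[]
    for z in(55,89): q.append(px(np.c_[(k+10*np.c_[np.cos(a),np.sin(a)])@Rm.T+t,z+0*a],*v[1:]))
    q=np.vstack(q); print(round(th,2),q.min(0).round(),q.max(0).round(),(Rm@k+t).round(1))
E
```

```text
[378  55] [407  78]
0.0 [378.  85.] [413. 109.] [509.3  38.1]
0.05 [378.  81.] [413. 106.] [506.2  37.4]
0.1 [379.  77.] [414. 102.] [503.2  36.6]
0.15 [378.  73.] [414.  99.] [500.3  35.7]
0.2 [378.  69.] [414.  95.] [497.4  34.6]
0.25 [378.  66.] [413.  92.] [494.5  33.4]
0.3 [377.  62.] [413.  89.] [491.8  32. ]
0.35 [376.  58.] [412.  85.] [489.   30.5]
0.4 [376.  54.] [411.  82.] [486.4  28.9]
0.45 [374.  50.] [410.  79.] [483.9  27.1]
0.5 [373.  47.] [409.  76.] [481.4  25.2]
0.55 [372.  43.] [407.  73.] [479.1  23.2]
0.6 [370.  40.] [406.  70.] [476.8  21. ]
0.65 [369.  36.] [404.  67.] [474.7  18.8]
```

Matching the knob extents gives the cam at about 0.42 rad, with the knob at world (485,28). I'll go over, grip it and swing along the arc.

Call:
send_rows([
  {"dp": [-0.9, 0.6, -0.6], "angular": [0, 0, 0]},
  {"dp": [-0.9, 0.6, -0.6], "angular": [0, 0, 0]},
  {"dp": [-0.9, 0.6, -0.6], "angular": [0, 0, 0]},
  {"dp": [-0.9, 0.6, -0.6], "angular": [0, 0, 0]},
  {"dp": [-0.63, 0.41, 0], "angular": [0, 0, 0]},
], hand=-0.2)

```text
clock: 15.3
tcp_pos: [482.7, 28.6, 153.7]
tool_rot: [0.286, -3.123, -0.001]
contact_force: [0.4, -1.0, 0.3]
opening: 0.597
grasp_force: 0.0
```

Call:
send_rows([
  {"dp": [0, 0, -1], "angular": [0, 0, 0]},
  {"dp": [0, 0, -1], "angular": [0, 0, 0]},
  {"dp": [0, 0, -0.9], "angular": [0, 0, 0]},
  {"dp": [0, 0, -0.2], "angular": [0, 0, 0]},
  {"dp": [0, 0, 0], "angular": [0, 0, 0]},
])

```text
clock: 15.92
tcp_pos: [485.9, 28.1, 63.8]
tool_rot: [0.286, -3.127, -0.0]
contact_force: [0.9, -0.5, 1.0]
opening: 0.602
grasp_force: 0.0
```

Call:
send_rows([
  {"dp": [0, 0, 0], "angular": [0, 0, 0]},
  {"dp": [0, 0, 0], "angular": [0, 0, 0]},
  {"dp": [0, 0, 0], "angular": [0, 0, 0]},
  {"dp": [0, 0, 0], "angular": [0, 0, 0]},
], hand=1, force=30)

```text
clock: 16.42
tcp_pos: [487.3, 28.3, 64.8]
tool_rot: [-0.287, 3.127, -0.0]
contact_force: [-0.0, -0.4, 5.0]
opening: -0.001
grasp_force: 2.4
```

The fingers shut on nothing, so I'll look.

Call:
send_rows([
  {"dp": [0, 0, 1], "angular": [0, 0, 0]},
  {"dp": [0, 0, 1], "angular": [0, 0, 0]},
  {"dp": [1, 0, 1], "angular": [0, 0, 0]},
  {"dp": [1, 0, 1], "angular": [0, 0, 0]},
  {"dp": [1, 0, 0.5], "angular": [0, 0, 0]},
])

```text
clock: 17.05
tcp_pos: [578.4, 28.3, 201.2]
tool_rot: [-0.286, 3.126, -0.001]
contact_force: [-0.2, 0.3, 0.0]
opening: -0.002
grasp_force: 0.0
```

Call:
send_rows([
  {"dp": [0, -1, 0], "angular": [0, 0, 0]},
  {"dp": [0, 0, 0], "angular": [0, 0, 0]},
  {"dp": [0, 0, 0], "angular": [0, 0, 0]},
])

```text
clock: 17.42
tcp_pos: [576.3, -1.5, 198.5]
tool_rot: [0.286, -3.128, -0.001]
contact_force: [0.7, -0.7, 1.0]
opening: 0.004
grasp_force: 0.0
```

```bash
python3 - <<'E'
from h import *
v=snap("wrist","w8"); s=ctrl.read_state(); print(s["tcp_pos"],s["tool_rot"])
c=np.load("c.npz"); Rm,t=c["R"],c["t"]
a=cv2.convertScaleAbs(cv2.imread("pics/w8.png"),alpha=1.4); 
cv2.imwrite("pics/w8b.png",a)
for th in(.4,.6,.8): print(th,px(np.r_[Rm@[-62*np.sin(th),182+62*np.cos(th)]+t,89],*v[1:]))
E
```

```text
[576.28682003  -1.20909847 198.61691654] [ 2.86589198e-01 -3.12782247e+00 -7.73875865e-04]
0.4 [[331.7705068   99.42937636]]
0.6 [[324.86284315  84.62300349]]
0.8 [[315.03051596  71.40414354]]
```

View pics/w8b.png

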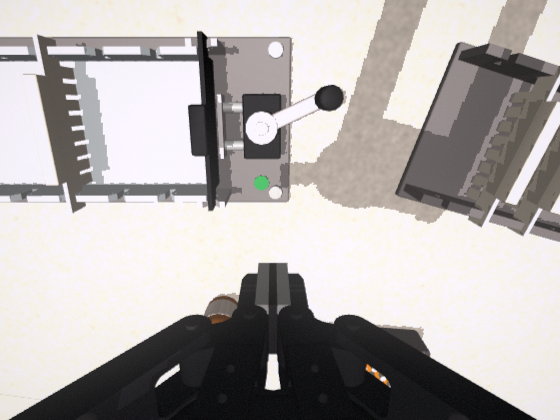

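```bash
python3 - <<'E'
from h import *
c=np.load("c.npz"); Rm,t=c["R"],c["t"]; V=[]
for n,u,r in(("w3",371,48),("w4",507,72),("w7",395,66),("w8",329,97)):
    v=load(n); g=v[0].max(2); s=g[r-22:r+22,u-25:u+25]; m=(s<50).astype(np.uint8); m=cv2.morphologyEx(m,cv2.MORPH_OPEN,np.ones((9,9),np.uint8))
    q,l,st,ce=cv2.connectedComponentsWithStats(m); j=1+np.argmax(st[1:,4]); ce=ce[j]+[u-25,r-22]; print(n,st[j],ce); V.append((ce,*v[1:]))
for S in(V,V[:2],V[2:],[V[0],V[3]]):
    P=tri(S); print(P.round(1),((P[:2]-t)@Rm).round(1))
v=load("w8"); P=tri([((262,127),*v[1:]),((323,98),*load("w7")[1:])]); print("pivot",P.round(1),((P[:2]-t)@Rm).round(1))
E
```

```text
w3 [ 13  12  23  22 410] [370.29512195  48.69756098]
w4 [  6  14  34  19 556] [504.56654676  73.0881295 ]
w7 [  8  11  30  24 602] [392.75249169  66.74418605]
w8 [ 12  11  26  24 535] [328.66915888  97.51962617]
[484.7  28.7  72.1] [-25.8 239.2]
[484.9  28.5  72.4] [-25.7 239. ]
[484.7  28.7  72.3] [-25.9 239.2]
[484.7  28.7  71.7] [-25.8 239.3]
pivot [520.5 -22.2  41. ] [ -0.  182.7]
```

Four views agree that the knob is at (484.7,28.7), centre z 72, so the aim was right and the pads slipped off its top. I'll push it round from behind with the shut fingers instead.

Call:
send_rows([
  {"dp": [-0.8, 0.55, -0.5], "angular": [0, 0, 0]},
  {"dp": [-0.8, 0.5, -0.5], "angular": [0, 0, 0]},
  {"dp": [-0.63, 0.5, -0.5], "angular": [0, 0, 0]},
  {"dp": [0, 0, -1], "angular": [0, 0, 0]},
  {"dp": [0, 0, 0], "angular": [0, 0, 0]},
])

```text
clock: 18.1
tcp_pos: [507.3, 45.6, 121.6]
tool_rot: [0.288, -3.124, -0.001]
contact_force: [-0.3, -1.0, -0.2]
opening: -0.001
grasp_force: 0.0
```

Call:
send_rows([
  {"dp": [0, 0, -1], "angular": [0, 0, 0]},
  {"dp": [0, 0, -1], "angular": [0, 0, 0]},
  {"dp": [0, 0, -0.05], "angular": [0, 0, 0]},
  {"dp": [0, 0, 0], "angular": [0, 0, 0]},
])

```text
clock: 18.6
tcp_pos: [510.8, 44.8, 64.1]
tool_rot: [-0.286, 3.127, -0.0]
contact_force: [0.4, -0.3, 0.6]
opening: -0.002
grasp_force: 0.0
```

Call:
send_rows([
  {"dp": [-0.2, -0.17, 0], "angular": [0, 0, 0]},
  {"dp": [-0.23, -0.09, 0], "angular": [0, 0, 0]},
  {"dp": [-0.24, -0.09, 0], "angular": [0, 0, 0]},
  {"dp": [-0.2, -0.14, 0], "angular": [0, 0, 0]},
  {"dp": [-0.21, -0.15, 0], "angular": [0, 0, 0]},
])

```text
clock: 19.23
tcp_pos: [479.0, 25.1, 64.5]
tool_rot: [-0.286, 3.124, -0.001]
contact_force: [3.8, -0.3, 6.0]
opening: 0.005
grasp_force: 3.2
```

Call:
send_rows([
  {"dp": [-0.17, -0.18, 0], "angular": [0, 0, 0]},
  {"dp": [-0.17, -0.19, 0], "angular": [0, 0, 0]},
  {"dp": [-0.12, -0.22, 0], "angular": [0, 0, 0]},
  {"dp": [-0.12, -0.22, 0], "angular": [0, 0, 0]},
  {"dp": [0, 0, 0], "angular": [0, 0, 0]},
])

```text
clock: 19.85
tcp_pos: [461.4, 0.5, 64.6]
tool_rot: [-0.285, 3.124, -0.002]
contact_force: [0.5, -0.8, 9.1]
opening: 0.0
grasp_force: 4.5
```

```bash
python3 - <<'E'
from h import *
v=snap("wrist","w9"); s=ctrl.read_state(); print(s["tcp_pos"],s["contact_force"])
t=snap("scene","s9")
a=cv2.convertScaleAbs(cv2.imread("pics/w9.png"),alpha=1.4)
b=cv2.imread("pics/s9.png")[150:240,210:330]; b=cv2.resize(b,(560,420),interpolation=cv2.INTER_CUBIC)
o=np.hstack([a,b]); cv2.imwrite("pics/w9b.png",cv2.resize(o,(800,300)))
E
```

```text
[461.3909455    0.4904342   64.55599676] [ 0.91253739 -1.10264491  8.50376079]
```

View pics/w9b.png

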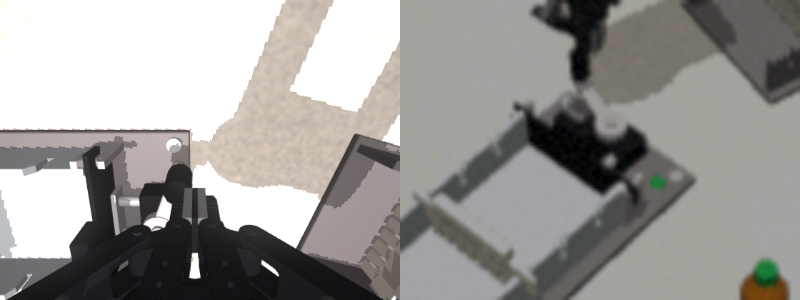

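The handle has swung most of the way, with the knob just left of the fingers. I'll raise slightly and continue the push.

Call:
send_rows([
  {"dp": [0, 0, 0.1], "angular": [0, 0, 0]},
  {"dp": [-0.05, -0.16, 0], "angular": [0, 0, 0]},
  {"dp": [-0.05, -0.16, 0], "angular": [0, 0, 0]},
  {"dp": [-0.04, -0.17, 0], "angular": [0, 0, 0]},
  {"dp": [0, 0, 0], "angular": [0, 0, 0]},
])

```text
clock: 20.58
tcp_pos: [455.5, -13.8, 65.3]
tool_rot: [0.285, -3.128, -0.0]
contact_force: [-0.7, -0.6, 0.5]
opening: -0.002
grasp_force: 0.0
```

Call:
send_rows([
  {"dp": [0, -0.1, 0], "angular": [0, 0, 0]},
  {"dp": [0, 0, 0], "angular": [0, 0, 0]},
  {"dp": [0, 0, 0], "angular": [0, 0, 0]},
])

```text
clock: 20.95
tcp_pos: [455.8, -16.3, 65.5]
tool_rot: [0.287, -3.128, -0.0]
contact_force: [-0.4, 0.7, 0.6]
opening: 0.002
grasp_force: 0.0
```

Call:
send_rows([
  {"dp": [0, -0.1, 0], "angular": [0, 0, 0]},
  {"dp": [0, -0.1, 0], "angular": [0, 0, 0]},
  {"dp": [0, 0, 0], "angular": [0, 0, 0]},
])

```text
clock: 21.32
tcp_pos: [455.8, -22.7, 65.5]
tool_rot: [-0.286, 3.128, -0.0]
contact_force: [-0.8, -0.7, -0.5]
opening: -0.002
grasp_force: 0.0
```

```bash
python3 - <<'E'
from h import *
v=snap("wrist","w10")
c=np.load("c.npz"); Rm,t=c["R"],c["t"]; g=v[0].max(2)
for th in(1.1,1.2,1.3,1.4,1.5,1.57): print(th,px(np.r_[Rm@[-62*np.sin(th),182+62*np.cos(th)]+t,89],*v[1:]).round())
a=cv2.convertScaleAbs(cv2.imread("pics/w10.png"),alpha=1.5)[120:360,130:450]; cv2.imwrite("pics/w10b.png",cv2.resize(a,(800,600)))
E
```

```text
1.1 [[306. 293.]]
1.2 [[295. 288.]]
1.3 [[283. 285.]]
1.4 [[270. 282.]]
1.5 [[258. 281.]]
1.57 [[249. 281.]]
```

View pics/w10b.png

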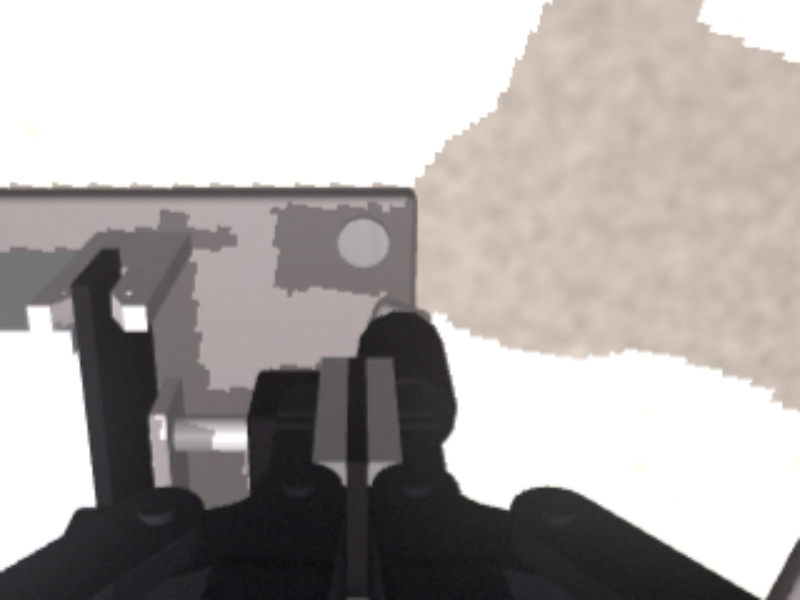

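The fingers now seem to be on the gate side of the knob, so they slipped past it. I'll lift and measure again.

Call:
send_rows([
  {"dp": [0, 0, 0.5], "angular": [0, 0, 0]},
  {"dp": [0, 0, 1], "angular": [0, 0, 0]},
  {"dp": [0.7, 0, 1], "angular": [0, 0, 0]},
  {"dp": [0.9, 0, 1], "angular": [0, 0, 0]},
  {"dp": [0.9, 0, 1], "angular": [0, 0, 0]},
])

```text
clock: 22.0
tcp_pos: [531.8, -22.3, 203.0]
tool_rot: [-0.287, 3.127, -0.0]
contact_force: [0.4, -0.3, -0.3]
opening: -0.001
grasp_force: 0.0
```

Call:
send_rows([
  {"dp": [1, 0.5, 0], "angular": [0, 0, 0]},
  {"dp": [0.5, 0, 0], "angular": [0, 0, 0]},
  {"dp": [0, 0, 0], "angular": [0, 0, 0]},
  {"dp": [0, 0, 0], "angular": [0, 0, 0]},
])

```text
clock: 22.5
tcp_pos: [575.3, -7.5, 200.8]
tool_rot: [0.287, -3.128, 0.0]
contact_force: [0.1, -0.5, -0.3]
opening: -0.0
grasp_force: 0.0
```

```bash
python3 - <<'E'
from h import *
v=snap("wrist","w11"); s=ctrl.read_state(); print(s["tcp_pos"],s["contact_force"])
c=np.load("c.npz"); Rm,t=c["R"],c["t"]
for th in(.4,.8,1.1,1.2,1.3,1.4,1.5,1.57): print(th,px(np.r_[Rm@[-62*np.sin(th),182+62*np.cos(th)]+t,89],*v[1:]).round(),px(np.r_[Rm@[-62*np.sin(th),182+62*np.cos(th)]+t,55],*v[1:]).round())
a=cv2.convertScaleAbs(cv2.imread("pics/w11.png"),alpha=1.5)[0:240,130:450]; cv2.imwrite("pics/w11b.png",cv2.resize(a,(800,600)))
E
```

```text
[575.17808709  -7.50261473 200.79849425] [-1.09840631  0.32925181 -0.87992523]
0.4 [[338. 102.]] [[331. 102.]]
0.8 [[322.  75.]] [[317.  78.]]
1.1 [[303.  59.]] [[300.  64.]]
1.2 [[296.  56.]] [[293.  61.]]
1.3 [[288.  53.]] [[286.  58.]]
1.4 [[280.  51.]] [[279.  57.]]
1.5 [[272.  50.]] [[272.  56.]]
1.57 [[266.  50.]] [[267.  56.]]
```

View pics/w11b.png

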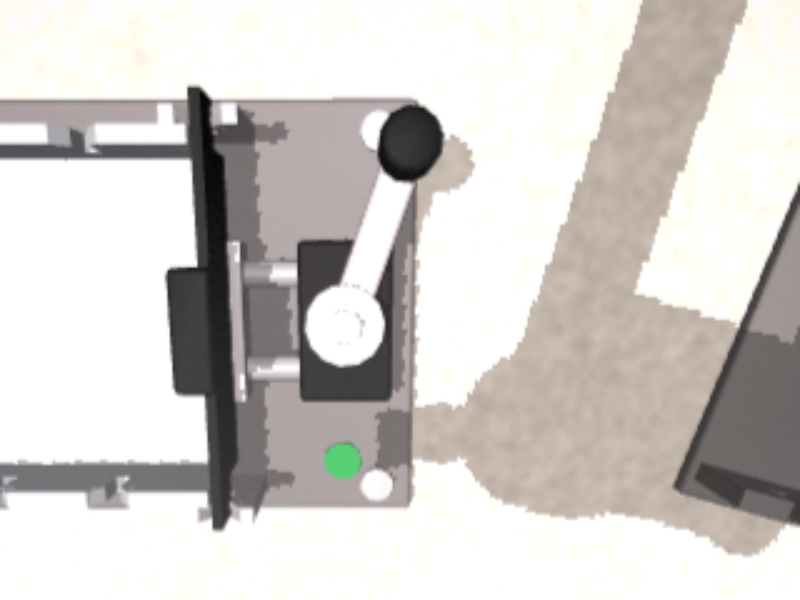

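The knob is at w11 px (294,57), so the cam stands at about 1.2 rad. I'll push the rest of the way from behind with the tips lower.

Call:
send_rows([
  {"dp": [-1, 0.4, -0.4], "angular": [0, 0, 0]},
  {"dp": [-1, 0.4, -0.4], "angular": [0, 0, 0]},
  {"dp": [-1, 0, -0.4], "angular": [0, 0, 0]},
  {"dp": [-0.9, 0.05, -0.4], "angular": [0, 0, 0]},
  {"dp": [0, 0, -0.4], "angular": [0, 0, 0]},
])

```text
clock: 23.18
tcp_pos: [457.3, 18.1, 140.2]
tool_rot: [-0.286, 3.128, -0.0]
contact_force: [0.7, 0.2, 0.4]
opening: -0.006
grasp_force: 0.0
```

Call:
send_rows([
  {"dp": [0, 0, -1], "angular": [0, 0, 0]},
  {"dp": [0, 0, -1], "angular": [0, 0, 0]},
  {"dp": [0, 0, -1], "angular": [0, 0, 0]},
  {"dp": [0, 0, -0.2], "angular": [0, 0, 0]},
  {"dp": [0, 0, 0], "angular": [0, 0, 0]},
])

```text
clock: 23.8
tcp_pos: [459.0, 18.0, 44.9]
tool_rot: [0.286, -3.128, 0.0]
contact_force: [0.0, -0.5, 0.1]
opening: 0.002
grasp_force: 0.0
```

Call:
send_rows([
  {"dp": [0, -0.15, 0], "angular": [0, 0, 0]},
  {"dp": [0, -0.15, 0], "angular": [0, 0, 0]},
  {"dp": [0, -0.15, 0], "angular": [0, 0, 0]},
  {"dp": [0, -0.15, 0], "angular": [0, 0, 0]},
  {"dp": [0, 0, 0], "angular": [0, 0, 0]},
])

```text
clock: 24.42
tcp_pos: [458.9, -0.5, 44.6]
tool_rot: [-0.286, 3.128, -0.001]
contact_force: [-0.3, 0.2, 0.8]
opening: 0.007
grasp_force: 0.0
```

Call:
send_rows([
  {"dp": [0, -0.15, 0], "angular": [0, 0, 0]},
  {"dp": [0, -0.15, 0], "angular": [0, 0, 0]},
  {"dp": [0, 0, 0], "angular": [0, 0, 0]},
])

```text
clock: 24.8
tcp_pos: [458.8, -9.4, 44.4]
tool_rot: [-0.286, 3.128, -0.001]
contact_force: [-0.4, 0.2, -0.8]
opening: 0.006
grasp_force: 0.1
```

Call:
send_rows([
  {"dp": [0, -0.1, 0], "angular": [0, 0, 0]},
  {"dp": [0, -0.1, 0], "angular": [0, 0, 0]},
  {"dp": [0, 0, 0], "angular": [0, 0, 0]},
])

```text
clock: 25.18
tcp_pos: [458.8, -10.5, 44.4]
tool_rot: [-0.287, 3.128, 0.012]
contact_force: [0.2, 24.8, 2.3]
opening: -0.002
grasp_force: 12.2
```

```bash
python3 - <<'E'
from h import *
v=snap("wrist","w12"); s=ctrl.read_state(); print(s["tcp_pos"],s["contact_force"])
a=cv2.convertScaleAbs(cv2.imread("pics/w12.png"),alpha=2)[120:360,130:450]; cv2.imwrite("pics/w12b.png",cv2.resize(a,(800,600)))
E
```

```text
[458.8102862  -10.54488942  44.44968335] [ 0.29459743 25.14414456  3.05604282]
```

View pics/w12b.png

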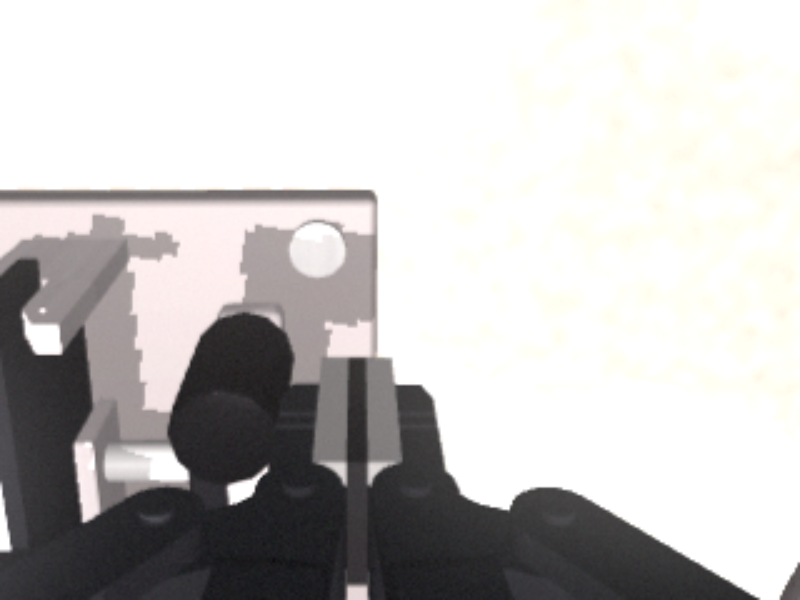

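The push met the stop at 25 N, and the knob now lies beside the gate, so the cam is clamped. I'll retreat and look at the stand again, using numbers only from here because my picture budget is spent.

Call:
send_rows([
  {"dp": [0, 0.5, 0], "angular": [0, 0, 0]},
  {"dp": [0, 0, 1], "angular": [0, 0, 0]},
  {"dp": [0, 0, 1], "angular": [0, 0, 0]},
  {"dp": [0, 0, 1], "angular": [0, 0, 0]},
  {"dp": [0.7, 1, 1], "angular": [0, 0, -0.2]},
], hand=0.35, force=40)

```text
clock: 25.85
tcp_pos: [479.7, 28.9, 165.6]
tool_rot: [-0.235, 3.132, -0.002]
contact_force: [1.3, -0.0, 0.7]
opening: 0.327
grasp_force: 0.0
```

Call:
send_rows([
  {"dp": [0.7, 1, 1], "angular": [0, 0, -0.4]},
  {"dp": [0.7, 1, 1], "angular": [0, 0, -0.4]},
  {"dp": [0.7, 1, 0], "angular": [0, 0, -0.4]},
  {"dp": [0.5, 1, 0], "angular": [0, 0, -0.4]},
  {"dp": [0, 1, 0], "angular": [0, 0, -0.05]},
])

```text
clock: 26.48
tcp_pos: [558.7, 180.8, 224.1]
tool_rot: [0.151, 3.138, -0.001]
contact_force: [-0.1, 0.6, -1.3]
opening: 0.326
grasp_force: 0.0
```

Call:
send_rows([
  {"dp": [0, 1, 0], "angular": [0, 0, 0]},
  {"dp": [0, 0.5, 0], "angular": [0, 0, 0]},
  {"dp": [0, 0, 0], "angular": [0, 0, 0]},
  {"dp": [0, 0, 0], "angular": [0, 0, 0]},
])

```text
clock: 26.98
tcp_pos: [557.9, 224.1, 224.5]
tool_rot: [0.15, 3.138, -0.001]
contact_force: [-0.4, 0.4, -0.6]
opening: 0.328
grasp_force: 0.0
```

```bash
cat >> h.py <<'E'
def bars(v,z=77.5,lo=135):
    """white comb grip bars seen by the wrist camera: world centre on plane z, length, yaw of long axis"""
    g=v[0].max(2); s=v[0].max(2).astype(int)-v[0].min(2)
    m=((g>lo)).astype(np.uint8); m[230:]=0
    m=cv2.morphologyEx(m,cv2.MORPH_OPEN,np.ones((9,9),np.uint8)); out=[]
    n,l,st,ce=cv2.connectedComponentsWithStats(m)
    for j in range(1,n):
        if st[j,4]>6000 or st[j,4]<300: continue
        b=cv2.boxPoints(cv2.minAreaRect(np.argwhere(l==j)[:,::-1].astype(np.float32)))
        P=on(b,z,*v[1:])[:,:2]; e=[P[1]-P[0],P[2]-P[1]]; L=max(e,key=np.linalg.norm); w=min(np.linalg.norm(x) for x in e)
        if 60<np.linalg.norm(L)<110 and w<25: L=L*np.sign(L[0]); out.append((P.mean(0).round(1),round(float(np.linalg.norm(L)),1),round(float(w),1),round(float(np.arctan2(L[1],L[0])),3)))
    return sorted(out,key=lambda o:o[0][1])
def tip():
    s=ctrl.read_state(); r=R.from_rotvec(s["tool_rot"]).as_matrix(); print("tcp",s["tcp_pos"].round(1),"yaw",round(float(np.arctan2(-r[1,0],-r[0,0])),3),"open",round(s["opening"],3),"clock",s["clock"])
E
python3 - <<'E'
from h import *
tip(); v=snap("wrist","w13")
for lo in(135,142,165): print(lo,bars(v,lo=lo))
print(px([[496.9,214.9,77.5],[498,258.8,77.5]],*v[1:]))
im,*c=snap("top","t13"); C=np.load("c.npz")
for th in(1.2,1.4,1.57):
    P=C["R"]@[-62*np.sin(th),182+62*np.cos(th)]+C["t"]; q=px(np.r_[P,89],*c)[0].round().astype(int); print(th,q,im[q[1]-1:q[1]+2,q[0]-1:q[0]+2].max(2).mean())
E
```

```text
tcp [557.9 224.1 224.5] yaw -0.095 open 0.328 clock 26.975
135 [(array([498.4, 214.6]), 89.6, 11.0, -0.091), (array([499.8, 258.4]), 87.4, 10.2, -0.101), (array([507.9, 346.5]), 88.7, 11.0, -0.081)]
142 [(array([498.4, 214.6]), 89.6, 10.9, -0.091), (array([499.8, 258.3]), 87.4, 10.0, -0.106), (array([508.3, 346.6]), 87.9, 11.0, -0.078)]
165 [(array([498.3, 214.3]), 87.7, 10.5, -0.105)]
[[256.52520005 126.13869379]
 [304.64227593 122.64205389]]
1.2 [253 268] 78.22222222222223
1.4 [257 268] 54.111111111111114
1.57 [261 268] 36.666666666666664
```

The stand hasn't moved, and the cam reads closed. Now I pick comb c1.

Call:
send_rows([
  {"dp": [-0.7, -0.11, -0.6], "angular": [0, 0, 0]},
  {"dp": [-0.7, -0.1, -0.6], "angular": [0, 0, 0]},
  {"dp": [-0.6, -0.1, -0.6], "angular": [0, 0, 0]},
  {"dp": [0, 0, -0.9], "angular": [0, 0, 0]},
  {"dp": [0, 0, 0], "angular": [0, 0, 0]},
])

```text
clock: 27.7
tcp_pos: [496.1, 214.5, 141.4]
tool_rot: [-0.15, -3.134, 0.003]
contact_force: [0.2, -0.1, 0.0]
opening: 0.328
grasp_force: 0.0
```

Call:
send_rows([
  {"dp": [0, 0, -1], "angular": [0, 0, 0]},
  {"dp": [0, 0, -1], "angular": [0, 0, 0]},
  {"dp": [0, 0, -0.9], "angular": [0, 0, 0]},
  {"dp": [0, 0, -0.2], "angular": [0, 0, 0]},
  {"dp": [0, 0, 0], "angular": [0, 0, 0]},
])

```text
clock: 28.32
tcp_pos: [498.5, 215.7, 51.6]
tool_rot: [0.149, 3.137, 0.0]
contact_force: [0.2, -0.3, 0.5]
opening: 0.323
grasp_force: 0.0
```

Call:
send_rows([
  {"dp": [0, 0, 0], "angular": [0, 0, 0]},
  {"dp": [0, 0, 0], "angular": [0, 0, 0]},
  {"dp": [0, 0, 0], "angular": [0, 0, 0]},
  {"dp": [0, 0, 0], "angular": [0, 0, 0]},
], hand=1)

```text
clock: 28.82
tcp_pos: [499.3, 215.8, 52.7]
tool_rot: [0.149, 3.135, 0.0]
contact_force: [-0.6, -3.2, 7.0]
opening: 0.002
grasp_force: 13.8
```

The fingers shut at 0, 25 mm below the top, as they did at the knob, while the gate held at 33 mm below. The pads evidently reach less far than I assumed. I'll open, go deeper and grip again.

Call:
send_rows([
  {"dp": [0, 0, 0], "angular": [0, 0, 0]},
  {"dp": [0, 0, 0], "angular": [0, 0, 0]},
  {"dp": [0, 0, -0.1], "angular": [0, 0, 0]},
  {"dp": [0, 0, -0.2], "angular": [0, 0, 0]},
  {"dp": [0, 0, 0], "angular": [0, 0, 0]},
], hand=0.3)

```text
clock: 29.45
tcp_pos: [497.0, 215.5, 40.4]
tool_rot: [-0.149, -3.136, 0.001]
contact_force: [-0.9, -0.2, 0.0]
opening: 0.351
grasp_force: 0.0
```

Call:
send_rows([
  {"dp": [0, 0, -0.15], "angular": [0, 0, 0]},
  {"dp": [0, 0, -0.1], "angular": [0, 0, 0]},
  {"dp": [0, 0, 0], "angular": [0, 0, 0]},
])

```text
clock: 29.82
tcp_pos: [497.4, 215.7, 33.5]
tool_rot: [-0.149, -3.137, 0.0]
contact_force: [0.5, -1.0, -0.8]
opening: 0.352
grasp_force: 0.0
```

Call:
send_rows([
  {"dp": [0, 0, 0], "angular": [0, 0, 0]},
  {"dp": [0, 0, 0], "angular": [0, 0, 0]},
  {"dp": [0, 0, 0], "angular": [0, 0, 0]},
  {"dp": [0, 0, 0], "angular": [0, 0, 0]},
], hand=1)

```text
clock: 30.32
tcp_pos: [497.8, 215.8, 34.0]
tool_rot: [-0.149, -3.138, -0.0]
contact_force: [-0.7, 0.2, 0.4]
opening: 0.131
grasp_force: 43.1
```

Gripped (opening 0.131, 43 N). Carrying it to slot 5.

Call:
send_rows([
  {"dp": [0, 0, 0.6], "angular": [0, 0, 0]},
  {"dp": [0, 0, 1], "angular": [0, 0, 0]},
  {"dp": [0, 0, 1], "angular": [0, 0, 0]},
  {"dp": [0, -0.5, 1], "angular": [0, 0, 0]},
  {"dp": [0.1, -1, 0], "angular": [0, 0, 0.2]},
])

```text
clock: 30.95
tcp_pos: [503.2, 171.7, 147.1]
tool_rot: [0.098, 3.133, 0.003]
contact_force: [-0.1, 0.3, -0.3]
opening: 0.13
grasp_force: 43.1
```

Call:
send_rows([
  {"dp": [0.2, -1, 0], "angular": [0, 0, 0.35]},
  {"dp": [0.2, -1, 0], "angular": [0, 0, 0.35]},
  {"dp": [0.2, -1, 0], "angular": [0, 0, 0.35]},
  {"dp": [0.2, -1, 0], "angular": [0, 0, 0.35]},
  {"dp": [0.2, -1, 0], "angular": [0, 0, 0.25]},
])

```text
clock: 31.58
tcp_pos: [531.4, 19.7, 143.7]
tool_rot: [-0.289, 3.127, -0.0]
contact_force: [0.2, -0.3, -1.3]
opening: 0.129
grasp_force: 43.1
```

Call:
send_rows([
  {"dp": [0.2, -1, 0], "angular": [0, 0, 0]},
  {"dp": [0, -1, 0], "angular": [0, 0, 0]},
  {"dp": [0, -1, 0], "angular": [0, 0, 0]},
  {"dp": [0, -1, 0], "angular": [0, 0, 0]},
  {"dp": [0, -0.4, 0], "angular": [0, 0, 0]},
])

```text
clock: 32.2
tcp_pos: [537.0, -112.7, 143.4]
tool_rot: [-0.284, 3.127, -0.001]
contact_force: [0.3, 0.8, -1.0]
opening: 0.13
grasp_force: 43.1
```

Call:
send_rows([
  {"dp": [0, 0, 0], "angular": [0, 0, 0]},
  {"dp": [0, 0, 0], "angular": [0, 0, 0]},
])

```text
clock: 32.45
tcp_pos: [536.9, -110.3, 142.3]
tool_rot: [-0.287, 3.128, 0.001]
contact_force: [-0.6, -0.5, -0.8]
opening: 0.129
grasp_force: 43.1
```

```bash
python3 - <<'E'
from h import *
tip(); print(ctrl.read_state()["grasp_force"])
E
```

```text
tcp [ 536.9 -110.3  142.3] yaw 0.183 open 0.129 clock 32.45
43.11184108257294
```

Call:
send_rows([
  {"dp": [0, -0.02, -0.6], "angular": [0, 0, 0]},
  {"dp": [0, 0, -1], "angular": [0, 0, 0]},
  {"dp": [0, 0, -0.8], "angular": [0, 0, 0]},
  {"dp": [0, 0, -0.2], "angular": [0, 0, 0]},
  {"dp": [0, 0, 0], "angular": [0, 0, 0]},
])

```text
clock: 33.08
tcp_pos: [536.3, -111.3, 63.4]
tool_rot: [0.287, -3.127, -0.001]
contact_force: [0.7, 0.5, -1.3]
opening: 0.132
grasp_force: 43.1
```

Call:
send_rows([
  {"dp": [0, 0, -0.2], "angular": [0, 0, 0]},
  {"dp": [0, 0, -0.2], "angular": [0, 0, 0]},
  {"dp": [0, 0, -0.15], "angular": [0, 0, 0]},
  {"dp": [0, 0, -0.1], "angular": [0, 0, 0]},
  {"dp": [0, 0, 0], "angular": [0, 0, 0]},
])

```text
clock: 33.7
tcp_pos: [536.3, -111.7, 44.0]
tool_rot: [0.287, -3.128, -0.0]
contact_force: [-0.9, 1.9, -0.8]
opening: 0.127
grasp_force: 43.0
```

Call:
send_rows([
  {"dp": [0, 0, -0.1], "angular": [0, 0, 0]},
  {"dp": [0, 0, -0.05], "angular": [0, 0, 0]},
  {"dp": [0, 0, 0], "angular": [0, 0, 0]},
])

```text
clock: 34.08
tcp_pos: [536.7, -111.7, 39.8]
tool_rot: [0.287, -3.128, -0.0]
contact_force: [0.5, 3.9, -1.5]
opening: 0.129
grasp_force: 43.1
```

Call:
send_rows([
  {"dp": [0, 0, 0], "angular": [0, 0, 0]},
  {"dp": [0, 0, 0], "angular": [0, 0, 0]},
  {"dp": [0, 0, 0.5], "angular": [0, 0, 0]},
  {"dp": [0, 0, 1], "angular": [0, 0, 0]},
  {"dp": [0, 0, 1], "angular": [0, 0, 0]},
], hand=0.4)

```text
clock: 34.7
tcp_pos: [537.0, -112.0, 117.0]
tool_rot: [-0.286, 3.128, -0.001]
contact_force: [-0.1, 0.1, -0.9]
opening: 0.304
grasp_force: 0.0
```

Call:
send_rows([
  {"dp": [0.2, 0.5, 1], "angular": [0, 0, -0.2]},
  {"dp": [0.2, 1, 1], "angular": [0, 0, -0.4]},
  {"dp": [0.2, 1, 1], "angular": [0, 0, -0.4]},
  {"dp": [0.1, 1, 0.7], "angular": [0, 0, -0.4]},
  {"dp": [0, 1, 0], "angular": [0, 0, -0.4]},
])

```text
clock: 35.33
tcp_pos: [559.5, 24.0, 230.3]
tool_rot: [0.14, 3.132, -0.0]
contact_force: [0.2, -0.6, -0.4]
opening: 0.303
grasp_force: 0.0
```

Call:
send_rows([
  {"dp": [0, 1, 0], "angular": [0, 0, -0.05]},
  {"dp": [0, 1, 0], "angular": [0, 0, 0]},
  {"dp": [0, 1, 0], "angular": [0, 0, 0]},
  {"dp": [0, 1, 0], "angular": [0, 0, 0]},
  {"dp": [0, 1, 0], "angular": [0, 0, 0]},
])

```text
clock: 35.95
tcp_pos: [557.9, 174.1, 227.5]
tool_rot: [0.149, 3.136, 0.0]
contact_force: [0.1, 0.2, -0.6]
opening: 0.3
grasp_force: 0.0
```

Call:
send_rows([
  {"dp": [0, 1, 0], "angular": [0, 0, 0]},
  {"dp": [0, 1, 0], "angular": [0, 0, 0]},
  {"dp": [0, 0.8, 0], "angular": [0, 0, 0]},
  {"dp": [0, 0, 0], "angular": [0, 0, 0]},
  {"dp": [0, 0, 0], "angular": [0, 0, 0]},
])

```text
clock: 36.58
tcp_pos: [557.9, 256.7, 226.2]
tool_rot: [0.149, 3.138, -0.001]
contact_force: [-0.0, -0.7, 0.6]
opening: 0.303
grasp_force: 0.0
```

```bash
python3 - <<'E'
from h import *
tip(); v=snap("wrist","w14"); print(bars(v)); print(bars(v,lo=142))
E
```

```text
tcp [557.9 256.7 226.2] yaw -0.095 open 0.303 clock 36.575
[(array([499.5, 258.6]), 88.2, 10.5, -0.092), (array([508.3, 346.4]), 87.9, 11.2, -0.087)]
[(array([499.4, 258.6]), 86.4, 10.5, -0.092), (array([507.8, 346.8]), 86.9, 11.1, -0.077)]
```

Call:
send_rows([
  {"dp": [-0.7, 0.06, -0.6], "angular": [0, 0, 0]},
  {"dp": [-0.7, 0, -0.6], "angular": [0, 0, 0]},
  {"dp": [-0.57, 0, -0.6], "angular": [0, 0, 0]},
  {"dp": [0, 0, -0.9], "angular": [0, 0, 0]},
  {"dp": [0, 0, 0], "angular": [0, 0, 0]},
])

```text
clock: 37.25
tcp_pos: [497.1, 257.4, 142.8]
tool_rot: [-0.15, -3.134, 0.003]
contact_force: [-0.6, -0.3, -0.7]
opening: 0.304
grasp_force: 0.0
```

Call:
send_rows([
  {"dp": [0, 0, -1], "angular": [0, 0, 0]},
  {"dp": [0, 0, -1], "angular": [0, 0, 0]},
  {"dp": [0, 0, -0.9], "angular": [0, 0, 0]},
  {"dp": [0, 0, -0.8], "angular": [0, 0, 0]},
  {"dp": [0, 0, 0], "angular": [0, 0, 0]},
])

```text
clock: 37.88
tcp_pos: [497.9, 258.0, 33.1]
tool_rot: [-0.15, -3.135, 0.002]
contact_force: [-1.3, -0.2, 0.8]
opening: 0.298
grasp_force: 0.0
```

Call:
send_rows([
  {"dp": [0, 0, 0], "angular": [0, 0, 0]},
  {"dp": [0, 0, 0], "angular": [0, 0, 0]},
  {"dp": [0, 0, 0], "angular": [0, 0, 0]},
  {"dp": [0, 0, 0], "angular": [0, 0, 0]},
], hand=1)

```text
clock: 38.38
tcp_pos: [499.9, 259.4, 35.7]
tool_rot: [0.149, 3.136, 0.001]
contact_force: [-0.4, 0.0, 5.7]
opening: 0.126
grasp_force: 44.8
```

Call:
send_rows([
  {"dp": [0, 0, 0.6], "angular": [0, 0, 0]},
  {"dp": [0, 0, 1], "angular": [0, 0, 0]},
  {"dp": [0, 0, 1], "angular": [0, 0, 0]},
  {"dp": [0, -0.6, 1], "angular": [0, 0, 0]},
  {"dp": [0.1, -1, 0], "angular": [0, 0, 0.2]},
])

```text
clock: 39.0
tcp_pos: [503.6, 211.9, 146.7]
tool_rot: [0.098, 3.134, 0.004]
contact_force: [0.6, -0.4, -0.6]
opening: 0.127
grasp_force: 43.8
```

Call:
send_rows([
  {"dp": [0.2, -1, 0], "angular": [0, 0, 0.35]},
  {"dp": [0.2, -1, 0], "angular": [0, 0, 0.35]},
  {"dp": [0.2, -1, 0], "angular": [0, 0, 0.35]},
  {"dp": [0.2, -1, 0], "angular": [0, 0, 0.35]},
  {"dp": [0.2, -1, 0], "angular": [0, 0, 0.25]},
])

```text
clock: 39.62
tcp_pos: [531.8, 60.1, 143.2]
tool_rot: [-0.289, 3.127, 0.0]
contact_force: [-0.2, 0.5, -1.1]
opening: 0.125
grasp_force: 43.8
```

Call:
send_rows([
  {"dp": [0.2, -1, 0], "angular": [0, 0, 0]},
  {"dp": [0.2, -1, 0], "angular": [0, 0, 0]},
  {"dp": [0, -1, 0], "angular": [0, 0, 0]},
  {"dp": [0, -1, 0], "angular": [0, 0, 0]},
  {"dp": [0, -1, 0], "angular": [0, 0, 0]},
])

```text
clock: 40.25
tcp_pos: [543.7, -89.9, 143.2]
tool_rot: [-0.287, 3.128, -0.0]
contact_force: [-0.4, 1.3, -0.9]
opening: 0.126
grasp_force: 43.8
```

Call:
send_rows([
  {"dp": [0, -1, 0], "angular": [0, 0, 0]},
  {"dp": [0, -1, 0], "angular": [0, 0, 0]},
  {"dp": [0, -0.2, 0], "angular": [0, 0, 0]},
  {"dp": [0, 0, 0], "angular": [0, 0, 0]},
  {"dp": [0, 0, 0], "angular": [0, 0, 0]},
])

```text
clock: 40.88
tcp_pos: [543.7, -154.0, 142.2]
tool_rot: [-0.288, 3.128, 0.001]
contact_force: [-0.6, 0.6, -1.0]
opening: 0.13
grasp_force: 43.8
```

```bash
python3 - <<'E'
from h import *
tip(); print(ctrl.read_state()["grasp_force"])
E
```

```text
tcp [ 543.7 -154.   142.2] yaw 0.184 open 0.13 clock 40.875
43.823484778404236
```

Call:
send_rows([
  {"dp": [0.05, -0.04, -0.6], "angular": [0, 0, 0]},
  {"dp": [0, 0, -1], "angular": [0, 0, 0]},
  {"dp": [0, 0, -0.8], "angular": [0, 0, 0]},
  {"dp": [0, 0, -0.2], "angular": [0, 0, 0]},
  {"dp": [0, 0, 0], "angular": [0, 0, 0]},
])

```text
clock: 41.5
tcp_pos: [544.8, -155.8, 63.3]
tool_rot: [0.287, -3.127, -0.001]
contact_force: [0.1, 0.6, -0.9]
opening: 0.126
grasp_force: 43.8
```

Call:
send_rows([
  {"dp": [0, 0, -0.2], "angular": [0, 0, 0]},
  {"dp": [0, 0, -0.2], "angular": [0, 0, 0]},
  {"dp": [0, 0, -0.15], "angular": [0, 0, 0]},
  {"dp": [0, 0, -0.1], "angular": [0, 0, 0]},
  {"dp": [0, 0, 0], "angular": [0, 0, 0]},
])

```text
clock: 42.12
tcp_pos: [544.9, -156.2, 44.1]
tool_rot: [0.286, -3.128, -0.0]
contact_force: [0.7, 0.7, -1.0]
opening: 0.131
grasp_force: 43.8
```

Call:
send_rows([
  {"dp": [0, 0, -0.1], "angular": [0, 0, 0]},
  {"dp": [0, 0, -0.05], "angular": [0, 0, 0]},
  {"dp": [0, 0, 0], "angular": [0, 0, 0]},
])

```text
clock: 42.5
tcp_pos: [545.4, -156.3, 40.7]
tool_rot: [-0.287, 3.128, -0.0]
contact_force: [-2.5, 1.2, 4.8]
opening: 0.127
grasp_force: 44.5
```

Call:
send_rows([
  {"dp": [0, 0, 0], "angular": [0, 0, 0]},
  {"dp": [0, 0, 0], "angular": [0, 0, 0]},
  {"dp": [0, 0, 0.5], "angular": [0, 0, 0]},
  {"dp": [0, 0, 1], "angular": [0, 0, 0]},
  {"dp": [0, 0, 1], "angular": [0, 0, 0]},
], hand=0.4)

```text
clock: 43.12
tcp_pos: [545.3, -156.2, 116.7]
tool_rot: [-0.287, 3.128, -0.0]
contact_force: [-0.1, 0.5, -0.8]
opening: 0.302
grasp_force: 0.0
```

Call:
send_rows([
  {"dp": [0.2, 0.5, 1], "angular": [0, 0, -0.2]},
  {"dp": [0.2, 1, 1], "angular": [0, 0, -0.4]},
  {"dp": [0.2, 1, 1], "angular": [0, 0, -0.4]},
  {"dp": [0.1, 1, 0.7], "angular": [0, 0, -0.4]},
  {"dp": [0, 1, 0], "angular": [0, 0, -0.4]},
])

```text
clock: 43.75
tcp_pos: [567.8, -20.4, 230.1]
tool_rot: [0.14, 3.133, -0.001]
contact_force: [0.7, -0.1, -0.9]
opening: 0.299
grasp_force: 0.0
```

Call:
send_rows([
  {"dp": [0, 1, 0], "angular": [0, 0, -0.05]},
  {"dp": [0, 1, 0], "angular": [0, 0, 0]},
  {"dp": [0, 1, 0], "angular": [0, 0, 0]},
  {"dp": [0, 1, 0], "angular": [0, 0, 0]},
  {"dp": [0, 1, 0], "angular": [0, 0, 0]},
])

```text
clock: 44.38
tcp_pos: [566.2, 129.8, 227.3]
tool_rot: [0.149, 3.137, 0.0]
contact_force: [0.9, -0.5, -0.2]
opening: 0.299
grasp_force: 0.0
```

Call:
send_rows([
  {"dp": [0, 1, 0], "angular": [0, 0, 0]},
  {"dp": [0, 1, 0], "angular": [0, 0, 0]},
  {"dp": [0, 1, 0], "angular": [0, 0, 0]},
  {"dp": [0, 1, 0], "angular": [0, 0, 0]},
  {"dp": [0, 1, 0], "angular": [0, 0, 0]},
])

```text
clock: 45.0
tcp_pos: [566.2, 279.9, 227.3]
tool_rot: [0.149, 3.137, 0.001]
contact_force: [-0.1, 0.1, 0.2]
opening: 0.299
grasp_force: 0.0
```

Call:
send_rows([
  {"dp": [0, 1, 0], "angular": [0, 0, 0]},
  {"dp": [0, 1, 0], "angular": [0, 0, 0]},
  {"dp": [0, 0, 0], "angular": [0, 0, 0]},
  {"dp": [0, 0, 0], "angular": [0, 0, 0]},
])

```text
clock: 45.5
tcp_pos: [566.3, 338.3, 226.6]
tool_rot: [0.149, 3.138, -0.0]
contact_force: [-0.7, -0.5, -0.6]
opening: 0.299
grasp_force: 0.0
```

```bash
python3 - <<'E'
from h import *
tip(); v=snap("wrist","w15"); print(bars(v)); print(bars(v,lo=142))
E
```

```text
tcp [566.3 338.3 226.6] yaw -0.095 open 0.299 clock 45.5
[(array([508. , 346.3]), 87.3, 9.7, -0.097), (array([511.4, 390.5]), 87.4, 10.5, -0.095)]
[(array([508.4, 346.2]), 86.5, 9.7, -0.087), (array([511.4, 390.7]), 87.4, 10.3, -0.089)]
```

Call:
send_rows([
  {"dp": [-0.7, 0.1, -0.6], "angular": [0, 0, 0]},
  {"dp": [-0.7, 0.1, -0.6], "angular": [0, 0, 0]},
  {"dp": [-0.55, 0.07, -0.6], "angular": [0, 0, 0]},
  {"dp": [0, 0, -0.9], "angular": [0, 0, 0]},
  {"dp": [0, 0, 0], "angular": [0, 0, 0]},
])

```text
clock: 46.18
tcp_pos: [506.2, 345.1, 142.7]
tool_rot: [-0.15, -3.134, 0.004]
contact_force: [1.1, 0.1, -0.8]
opening: 0.299
grasp_force: 0.0
```

Call:
send_rows([
  {"dp": [0, 0, -1], "angular": [0, 0, 0]},
  {"dp": [0, 0, -1], "angular": [0, 0, 0]},
  {"dp": [0, 0, -0.9], "angular": [0, 0, 0]},
  {"dp": [0, 0, -0.8], "angular": [0, 0, 0]},
  {"dp": [0, 0, 0], "angular": [0, 0, 0]},
])

```text
clock: 46.8
tcp_pos: [507.0, 345.7, 33.0]
tool_rot: [-0.15, -3.135, 0.003]
contact_force: [-0.7, 0.1, 0.0]
opening: 0.3
grasp_force: 0.0
```

Call:
send_rows([
  {"dp": [0, 0, 0], "angular": [0, 0, 0]},
  {"dp": [0, 0, 0], "angular": [0, 0, 0]},
  {"dp": [0, 0, 0], "angular": [0, 0, 0]},
  {"dp": [0, 0, 0], "angular": [0, 0, 0]},
], hand=1)

```text
clock: 47.3
tcp_pos: [508.9, 347.4, 35.8]
tool_rot: [0.149, 3.136, 0.002]
contact_force: [-0.5, -0.7, 7.1]
opening: 0.125
grasp_force: 44.7
```

Gripped. Carrying it to slot 2.

Call:
send_rows([
  {"dp": [0, 0, 0.6], "angular": [0, 0, 0]},
  {"dp": [0, 0, 1], "angular": [0, 0, 0]},
  {"dp": [0, 0, 1], "angular": [0, 0, 0]},
  {"dp": [0, -0.6, 1], "angular": [0, 0, 0]},
  {"dp": [0.1, -1, 0], "angular": [0, 0, 0.2]},
])

```text
clock: 47.92
tcp_pos: [512.5, 300.2, 146.9]
tool_rot: [0.098, 3.134, 0.005]
contact_force: [1.2, -0.8, -0.3]
opening: 0.128
grasp_force: 43.8
```

Call:
send_rows([
  {"dp": [0.2, -1, 0], "angular": [0, 0, 0.35]},
  {"dp": [0.2, -1, 0], "angular": [0, 0, 0.35]},
  {"dp": [0.2, -1, 0], "angular": [0, 0, 0.35]},
  {"dp": [0.2, -1, 0], "angular": [0, 0, 0.35]},
  {"dp": [0.2, -1, 0], "angular": [0, 0, 0.25]},
])

```text
clock: 48.55
tcp_pos: [540.8, 148.0, 143.2]
tool_rot: [-0.289, 3.127, 0.0]
contact_force: [0.2, -0.2, -0.7]
opening: 0.128
grasp_force: 43.8
```

Call:
send_rows([
  {"dp": [0.2, -1, 0], "angular": [0, 0, 0]},
  {"dp": [0.2, -1, 0], "angular": [0, 0, 0]},
  {"dp": [0.2, -1, 0], "angular": [0, 0, 0]},
  {"dp": [0.1, -1, 0], "angular": [0, 0, 0]},
  {"dp": [0, -1, 0], "angular": [0, 0, 0]},
])

```text
clock: 49.18
tcp_pos: [561.8, -2.0, 143.1]
tool_rot: [-0.287, 3.128, -0.0]
contact_force: [0.8, -0.8, -0.5]
opening: 0.124
grasp_force: 43.8
```

Call:
send_rows([
  {"dp": [0, -1, 0], "angular": [0, 0, 0]},
  {"dp": [0, -1, 0], "angular": [0, 0, 0]},
  {"dp": [0, -1, 0], "angular": [0, 0, 0]},
  {"dp": [0, -1, 0], "angular": [0, 0, 0]},
  {"dp": [0, -1, 0], "angular": [0, 0, 0]},
])

```text
clock: 49.8
tcp_pos: [561.7, -152.0, 143.2]
tool_rot: [-0.287, 3.128, -0.0]
contact_force: [0.0, 0.6, 0.0]
opening: 0.129
grasp_force: 43.8
```

Call:
send_rows([
  {"dp": [0, -1, 0], "angular": [0, 0, 0]},
  {"dp": [0, -1, 0], "angular": [0, 0, 0]},
  {"dp": [0, -1, 0], "angular": [0, 0, 0]},
  {"dp": [0, 0, 0], "angular": [0, 0, 0]},
  {"dp": [0, 0, 0], "angular": [0, 0, 0]},
])

```text
clock: 50.42
tcp_pos: [561.7, -240.7, 142.6]
tool_rot: [-0.286, 3.128, 0.0]
contact_force: [-0.7, 0.4, -0.8]
opening: 0.124
grasp_force: 43.8
```

```bash
python3 - <<'E'
from h import *
tip(); print(ctrl.read_state()["grasp_force"])
E
```

```text
tcp [ 561.7 -240.7  142.6] yaw 0.182 open 0.124 clock 50.425
43.75510096549988
```

Call:
send_rows([
  {"dp": [0.01, -0.18, -0.6], "angular": [0, 0, 0]},
  {"dp": [0, 0, -1], "angular": [0, 0, 0]},
  {"dp": [0, 0, -0.8], "angular": [0, 0, 0]},
  {"dp": [0, 0, -0.2], "angular": [0, 0, 0]},
  {"dp": [0, 0, 0], "angular": [0, 0, 0]},
])

```text
clock: 51.05
tcp_pos: [561.7, -246.0, 63.4]
tool_rot: [0.287, -3.127, -0.001]
contact_force: [-0.6, -0.2, 0.1]
opening: 0.126
grasp_force: 43.8
```

Call:
send_rows([
  {"dp": [0, 0, -0.2], "angular": [0, 0, 0]},
  {"dp": [0, 0, -0.2], "angular": [0, 0, 0]},
  {"dp": [0, 0, -0.15], "angular": [0, 0, 0]},
  {"dp": [0, 0, -0.1], "angular": [0, 0, 0]},
  {"dp": [0, 0, 0], "angular": [0, 0, 0]},
])

```text
clock: 51.68
tcp_pos: [561.7, -246.4, 44.1]
tool_rot: [0.287, -3.128, -0.0]
contact_force: [1.0, 0.5, -0.7]
opening: 0.127
grasp_force: 43.8
```

Call:
send_rows([
  {"dp": [0, 0, -0.1], "angular": [0, 0, 0]},
  {"dp": [0, 0, -0.05], "angular": [0, 0, 0]},
  {"dp": [0, 0, 0], "angular": [0, 0, 0]},
])

```text
clock: 52.05
tcp_pos: [562.2, -246.7, 40.8]
tool_rot: [-0.287, 3.128, -0.001]
contact_force: [-2.8, 0.5, 5.5]
opening: 0.13
grasp_force: 44.5
```

Call:
send_rows([
  {"dp": [0, 0, 0], "angular": [0, 0, 0]},
  {"dp": [0, 0, 0], "angular": [0, 0, 0]},
  {"dp": [0, 0, 0.5], "angular": [0, 0, 0]},
  {"dp": [0, 0, 1], "angular": [0, 0, 0]},
  {"dp": [0, 0, 1], "angular": [0, 0, 0]},
], hand=0.4)

```text
clock: 52.68
tcp_pos: [562.0, -246.6, 116.7]
tool_rot: [-0.287, 3.128, -0.0]
contact_force: [0.2, -0.1, 0.2]
opening: 0.303
grasp_force: 0.0
```

Call:
send_rows([
  {"dp": [0.1, 0.5, 1], "angular": [0, 0, -0.2]},
  {"dp": [0.1, 1, 1], "angular": [0, 0, -0.4]},
  {"dp": [0.1, 1, 1], "angular": [0, 0, -0.4]},
  {"dp": [0, 1, 0.7], "angular": [0, 0, -0.4]},
  {"dp": [0, 1, 0], "angular": [0, 0, -0.4]},
])

```text
clock: 53.3
tcp_pos: [572.4, -111.0, 230.2]
tool_rot: [0.14, 3.133, -0.002]
contact_force: [0.2, 1.6, -1.4]
opening: 0.299
grasp_force: 0.0
```

Call:
send_rows([
  {"dp": [0, 1, 0], "angular": [0, 0, -0.05]},
  {"dp": [0, 1, 0], "angular": [0, 0, 0]},
  {"dp": [0, 1, 0], "angular": [0, 0, 0]},
  {"dp": [0, 1, 0], "angular": [0, 0, 0]},
  {"dp": [0, 1, 0], "angular": [0, 0, 0]},
])

```text
clock: 53.92
tcp_pos: [571.1, 39.5, 227.3]
tool_rot: [0.149, 3.137, 0.0]
contact_force: [-0.4, 0.6, -0.4]
opening: 0.298
grasp_force: 0.0
```

Call:
send_rows([
  {"dp": [0, 1, 0], "angular": [0, 0, 0]},
  {"dp": [0, 1, 0], "angular": [0, 0, 0]},
  {"dp": [0, 1, 0], "angular": [0, 0, 0]},
  {"dp": [0, 1, 0], "angular": [0, 0, 0]},
  {"dp": [0, 1, 0], "angular": [0, 0, 0]},
])

```text
clock: 54.55
tcp_pos: [571.0, 189.5, 227.3]
tool_rot: [0.149, 3.137, 0.0]
contact_force: [0.2, 0.5, -0.4]
opening: 0.298
grasp_force: 0.0
```

Call:
send_rows([
  {"dp": [0, 1, 0], "angular": [0, 0, 0]},
  {"dp": [0, 1, 0], "angular": [0, 0, 0]},
  {"dp": [0, 1, 0], "angular": [0, 0, 0]},
  {"dp": [0, 1, 0], "angular": [0, 0, 0]},
  {"dp": [0, 1, 0], "angular": [0, 0, 0]},
])

```text
clock: 55.18
tcp_pos: [571.0, 339.6, 227.3]
tool_rot: [0.149, 3.137, 0.001]
contact_force: [0.2, -0.2, 0.3]
opening: 0.299
grasp_force: 0.0
```

Call:
send_rows([
  {"dp": [0, 1, 0], "angular": [0, 0, 0]},
  {"dp": [0, 0.6, 0], "angular": [0, 0, 0]},
  {"dp": [0, 0, 0], "angular": [0, 0, 0]},
  {"dp": [0, 0, 0], "angular": [0, 0, 0]},
])

```text
clock: 55.68
tcp_pos: [571.2, 385.6, 226.2]
tool_rot: [0.15, 3.138, -0.001]
contact_force: [-0.2, -0.4, 0.2]
opening: 0.299
grasp_force: 0.0
```

```bash
python3 - <<'E'
from h import *
tip(); v=snap("wrist","w16"); print(bars(v)); print(bars(v,lo=142))
E
```

```text
tcp [571.2 385.6 226.2] yaw -0.095 open 0.299 clock 55.675
[(array([511.7, 390.4]), 87.0, 10.5, -0.09)]
[(array([511.2, 390.5]), 86.0, 10.5, -0.09)]
```

Call:
send_rows([
  {"dp": [-0.7, 0.1, -0.6], "angular": [0, 0, 0]},
  {"dp": [-0.7, 0.06, -0.6], "angular": [0, 0, 0]},
  {"dp": [-0.59, 0, -0.6], "angular": [0, 0, 0]},
  {"dp": [0, 0, -0.9], "angular": [0, 0, 0]},
  {"dp": [0, 0, 0], "angular": [0, 0, 0]},
])

```text
clock: 56.35
tcp_pos: [509.9, 389.4, 142.5]
tool_rot: [-0.15, -3.134, 0.005]
contact_force: [-0.2, 0.1, -0.3]
opening: 0.303
grasp_force: 0.0
```

Call:
send_rows([
  {"dp": [0, 0, -1], "angular": [0, 0, 0]},
  {"dp": [0, 0, -1], "angular": [0, 0, 0]},
  {"dp": [0, 0, -0.9], "angular": [0, 0, 0]},
  {"dp": [0, 0, -0.8], "angular": [0, 0, 0]},
  {"dp": [0, 0, 0], "angular": [0, 0, 0]},
])

```text
clock: 56.98
tcp_pos: [510.6, 390.0, 32.9]
tool_rot: [-0.15, -3.135, 0.003]
contact_force: [-0.4, -0.3, 0.0]
opening: 0.299
grasp_force: 0.0
```

Call:
send_rows([
  {"dp": [0, 0, 0], "angular": [0, 0, 0]},
  {"dp": [0, 0, 0], "angular": [0, 0, 0]},
  {"dp": [0, 0, 0], "angular": [0, 0, 0]},
  {"dp": [0, 0, 0], "angular": [0, 0, 0]},
], hand=1)

```text
clock: 57.48
tcp_pos: [512.3, 391.9, 35.8]
tool_rot: [0.149, 3.136, 0.002]
contact_force: [-0.4, -0.1, 6.2]
opening: 0.132
grasp_force: 44.1
```

Gripped. Carrying it to slot 1.

Call:
send_rows([
  {"dp": [0, 0, 0.6], "angular": [0, 0, 0]},
  {"dp": [0, 0, 1], "angular": [0, 0, 0]},
  {"dp": [0, 0, 1], "angular": [0, 0, 0]},
  {"dp": [0, -0.6, 1], "angular": [0, 0, 0]},
  {"dp": [0.1, -1, 0], "angular": [0, 0, 0.2]},
])

```text
clock: 58.1
tcp_pos: [516.0, 344.8, 147.1]
tool_rot: [0.098, 3.134, 0.006]
contact_force: [-0.3, 0.6, -0.2]
opening: 0.125
grasp_force: 43.2
```

Call:
send_rows([
  {"dp": [0.2, -1, 0], "angular": [0, 0, 0.35]},
  {"dp": [0.2, -1, 0], "angular": [0, 0, 0.35]},
  {"dp": [0.2, -1, 0], "angular": [0, 0, 0.35]},
  {"dp": [0.2, -1, 0], "angular": [0, 0, 0.35]},
  {"dp": [0.2, -1, 0], "angular": [0, 0, 0.25]},
])

```text
clock: 58.72
tcp_pos: [544.5, 192.4, 143.2]
tool_rot: [-0.289, 3.127, 0.0]
contact_force: [0.2, 0.2, -1.1]
opening: 0.125
grasp_force: 43.2
```

Call:
send_rows([
  {"dp": [0.2, -1, 0], "angular": [0, 0, 0]},
  {"dp": [0.2, -1, 0], "angular": [0, 0, 0]},
  {"dp": [0.2, -1, 0], "angular": [0, 0, 0]},
  {"dp": [0.2, -1, 0], "angular": [0, 0, 0]},
  {"dp": [0.05, -1, 0], "angular": [0, 0, 0]},
])

```text
clock: 59.35
tcp_pos: [570.1, 42.4, 143.2]
tool_rot: [-0.287, 3.128, -0.0]
contact_force: [0.6, 0.2, -0.9]
opening: 0.126
grasp_force: 43.2
```

Call:
send_rows([
  {"dp": [0, -1, 0], "angular": [0, 0, 0]},
  {"dp": [0, -1, 0], "angular": [0, 0, 0]},
  {"dp": [0, -1, 0], "angular": [0, 0, 0]},
  {"dp": [0, -1, 0], "angular": [0, 0, 0]},
  {"dp": [0, -1, 0], "angular": [0, 0, 0]},
])

```text
clock: 59.98
tcp_pos: [569.8, -107.6, 143.2]
tool_rot: [-0.287, 3.128, -0.0]
contact_force: [0.7, -0.7, -0.6]
opening: 0.126
grasp_force: 43.2
```

Call:
send_rows([
  {"dp": [0, -1, 0], "angular": [0, 0, 0]},
  {"dp": [0, -1, 0], "angular": [0, 0, 0]},
  {"dp": [0, -1, 0], "angular": [0, 0, 0]},
  {"dp": [0, -1, 0], "angular": [0, 0, 0]},
  {"dp": [0, -1, 0], "angular": [0, 0, 0]},
])

```text
clock: 60.6
tcp_pos: [569.8, -257.6, 143.2]
tool_rot: [-0.287, 3.128, -0.001]
contact_force: [0.8, 0.1, 0.1]
opening: 0.13
grasp_force: 43.2
```

Call:
send_rows([
  {"dp": [0, -1, 0], "angular": [0, 0, 0]},
  {"dp": [0, 0, 0], "angular": [0, 0, 0]},
  {"dp": [0, 0, 0], "angular": [0, 0, 0]},
])

```text
clock: 60.98
tcp_pos: [569.8, -286.2, 142.5]
tool_rot: [-0.286, 3.128, 0.001]
contact_force: [0.5, 0.1, -1.0]
opening: 0.131
grasp_force: 43.1
```

```bash
python3 - <<'E'
from h import *
tip(); print(ctrl.read_state()["grasp_force"])
E
```

```text
tcp [ 569.8 -286.2  142.5] yaw 0.183 open 0.131 clock 60.975
43.13507616519928
```

Call:
send_rows([
  {"dp": [0.02, -0.18, -0.6], "angular": [0, 0, 0]},
  {"dp": [0, 0, -1], "angular": [0, 0, 0]},
  {"dp": [0, 0, -0.8], "angular": [0, 0, 0]},
  {"dp": [0, 0, -0.2], "angular": [0, 0, 0]},
  {"dp": [0, 0, 0], "angular": [0, 0, 0]},
])

```text
clock: 61.6
tcp_pos: [570.1, -291.5, 63.4]
tool_rot: [0.287, -3.127, -0.001]
contact_force: [0.8, 0.4, -0.9]
opening: 0.126
grasp_force: 43.1
```

Call:
send_rows([
  {"dp": [0, 0, -0.2], "angular": [0, 0, 0]},
  {"dp": [0, 0, -0.2], "angular": [0, 0, 0]},
  {"dp": [0, 0, -0.15], "angular": [0, 0, 0]},
  {"dp": [0, 0, -0.1], "angular": [0, 0, 0]},
  {"dp": [0, 0, 0], "angular": [0, 0, 0]},
])

```text
clock: 62.22
tcp_pos: [570.1, -292.1, 44.1]
tool_rot: [0.286, -3.128, -0.001]
contact_force: [0.6, -0.8, -0.7]
opening: 0.127
grasp_force: 43.1
```

Call:
send_rows([
  {"dp": [0, 0, -0.1], "angular": [0, 0, 0]},
  {"dp": [0, 0, -0.05], "angular": [0, 0, 0]},
  {"dp": [0, 0, 0], "angular": [0, 0, 0]},
])

```text
clock: 62.6
tcp_pos: [570.6, -292.3, 40.8]
tool_rot: [-0.287, 3.128, -0.001]
contact_force: [-2.8, 1.5, 5.0]
opening: 0.125
grasp_force: 43.8
```

Seated. I'll release and verify all the combs from two camera positions.

Call:
send_rows([
  {"dp": [0, 0, 0], "angular": [0, 0, 0]},
  {"dp": [0, 0, 0], "angular": [0, 0, 0]},
  {"dp": [0, 0, 0.5], "angular": [0, 0, 0]},
  {"dp": [0, 0, 1], "angular": [0, 0, 0]},
  {"dp": [0, 0, 1], "angular": [0, 0, 0]},
], hand=0.55)

```text
clock: 63.22
tcp_pos: [570.5, -292.2, 116.8]
tool_rot: [-0.287, 3.128, -0.0]
contact_force: [-0.4, -0.8, -0.2]
opening: 0.224
grasp_force: 0.0
```

Call:
send_rows([
  {"dp": [0.6, 0, 1], "angular": [0, 0, 0]},
  {"dp": [0.6, 0.5, 1], "angular": [0, 0, 0]},
  {"dp": [0.6, 0.5, 1], "angular": [0, 0, 0]},
  {"dp": [0.3, 0.5, 1], "angular": [0, 0, 0]},
  {"dp": [0, 0.5, 1], "angular": [0, 0, 0]},
])

```text
clock: 63.85
tcp_pos: [633.9, -231.4, 267.0]
tool_rot: [-0.287, 3.128, -0.001]
contact_force: [0.3, 0.1, 0.5]
opening: 0.223
grasp_force: 0.0
```

Call:
send_rows([
  {"dp": [0, 0.5, 1], "angular": [0, 0, 0]},
  {"dp": [0, 0.5, 0], "angular": [0, 0, 0]},
  {"dp": [0, 0, 0], "angular": [0, 0, 0]},
  {"dp": [0, 0, 0], "angular": [0, 0, 0]},
])

```text
clock: 64.35
tcp_pos: [632.7, -202.2, 293.4]
tool_rot: [0.286, -3.126, -0.001]
contact_force: [-0.5, -0.1, -0.1]
opening: 0.225
grasp_force: 0.0
```

```bash
python3 - <<'E'
from h import *
tip(); v=snap("wrist","v1"); C=np.load("c.npz")
np.set_printoptions(linewidth=250)
for y in(-92,-46,0,46,92,134):
    q=px(np.r_[C["R"]@[0,y]+C["t"],82],*v[1:])[0]; u,r=q.round().astype(int); print(y,q.round(1),v[0].max(2)[r,u-16:u+17])
E
```

```text
tcp [ 632.7 -202.2  293.4] yaw 0.183 open 0.225 clock 64.35
-92 [201.2 106.1] [ 22  19  18  16  17  20  59 132 132 131 133 175 175 174 174 175 174 175 174 175 165 100  64  68  97 160 158 168 176 171 135 135 136]
-46 [243.8 106. ] [175 175 175 176 175 174 175 175 175 170 127 174 175 175 175 175 175 175 175 175 167 105 104 138 139 138 138 138 139 139 139 139 138]
0 [286.4 105.9] [175 174 175 175 175 176 176 175 175 175 167 116 175 175 175 175 176 176 175 174 175 169 127 139 140 139 140 139 139 139 139 145 176]
46 [329.  105.9] [175 174 175 176 175 175 175 172 136  81  98 173 175 176 174 175 175 175 175 174 170 140 137 142 174 175 175 175 175 174 175 175 175]
92 [371.6 105.8] [174 169 134 127  65  66  64  65  65  74 127 146 144 144 145 144 143 142 141 140 126 133 131 131 131 131 131 131 131 131 131 123  38]
134 [410.5 105.8] [19 21 19 17 19 21 19 21 20 22 16 19 20 20 25 29 33 32 32 31 30 29 30 28 29 29 23 19 24 28 31 44 63]
```

Call:
send_rows([
  {"dp": [0, 1, 0], "angular": [0, 0, 0]},
  {"dp": [0, 1, 0], "angular": [0, 0, 0]},
  {"dp": [0, 1, 0], "angular": [0, 0, 0]},
  {"dp": [0, 1, 0], "angular": [0, 0, 0]},
  {"dp": [0, 0, 0], "angular": [0, 0, 0]},
])

```text
clock: 65.03
tcp_pos: [633.1, -80.6, 294.1]
tool_rot: [0.29, -3.127, -0.001]
contact_force: [-0.1, -0.8, -0.2]
opening: 0.223
grasp_force: 0.0
```

Call:
send_rows([
  {"dp": [0, 0, 0], "angular": [0, 0, 0]},
  {"dp": [0, 0, 0], "angular": [0, 0, 0]},
])

```text
clock: 65.28
tcp_pos: [633.2, -83.3, 294.6]
tool_rot: [0.284, -3.128, 0.0]
contact_force: [-0.3, -0.0, 1.5]
opening: 0.224
grasp_force: 0.0
```

```bash
python3 - <<'E'
from h import *
tip(); v=snap("wrist","v2"); C=np.load("c.npz")
np.set_printoptions(linewidth=250)
for y in(-92,-46,0,46,92,134):
    q=px(np.r_[C["R"]@[0,y]+C["t"],82],*v[1:])[0]; u,r=q.round().astype(int); print(y,q.round(1),v[0].max(2)[r,max(u-16,0):u+17])
E
```

```text
tcp [633.2 -83.3 294.6] yaw 0.181 open 0.224 clock 65.275
-92 [90.2 84.2] [ 25  27  25  29  30  17  11  16  17  28  94 173 173 173 173 173 173 173 174 172 165 114  63  63  62  63  62  60  61  62  62  62  61]
-46 [133.5  84. ] [140 127 127 126 126 127 127 127 127 127 129 151 175 175 174 174 175 174 175 175 172 164  81  65  64  62  63  62  62  62  63  71 109]
0 [176.7  83.9] [130 130 130 130 131 131 132 131 131 138 174 172 176 176 175 175 175 175 175 175 172 159  61  63  63  62  64  64  65  63  69 102 134]
46 [220.   83.8] [135 135 140 165 167 176 176 176 175 175 176 173 176 176 176 176 176 176 176 176 172 159  57  67  90 128 138 138 137 138 138 138 138]
92 [263.3  83.7] [177 176 176 176 175 176 177 176 177 172 146 175 177 176 177 175 176 176 176 176 171 155 140 140 140 140 140 140 141 141 141 140 142]
134 [302.9  83.5] [175 176 175 176 176 176 176 166  48  17  24  36  41  40  40  40  38  36  38  36  35  33  32  62  76  75  76  76  76  75  76  82 113]
```

All five bars sit within 1 px of the seated prediction at z 82 in both views, the same as the comb that was there from the start. A last check on the cam and the gate, then hand in.

```bash
python3 - <<'E'
from h import *
C=np.load("c.npz"); v=load("v2"); g=v[0].max(2)
for th in(1.2,1.3,1.4,1.5,1.57,1.65):
    q=px(np.r_[C["R"]@[-62*np.sin(th),182+62*np.cos(th)]+C["t"],87],*v[1:])[0]; u,r=q.round().astype(int); print(th,q.round(1),g[r,u-14:u+15])
r=[grip(load(n),px(np.r_[C["R"]@[0,134]+C["t"],94],*load(n)[1:])[0],26,60,w=20) for n in("v1","v2")]
P=tri([(r[i][0],*load(n)[1:]) for i,n in enumerate(("v1","v2"))]); print("gate",P.round(1),((P[:2]-C["t"])@C["R"]).round(1))
E
```

```text
1.2 [375.8  20.7] [ 59 110 170 170 170 170 170 170 169 170 169 170 170 170 170 170 170 170
 170 169 170 169 169 169 169 168 158 154 126]
1.3 [370.1  18.5] [ 27  27  22  21  22  19  24  83 169 170 169 170 169 170 170 170 169 170
 170 169 170 169 170 170 170 170 170 169 169]
1.4 [364.1  16.9] [ 34  32  30  28  28  28  27  26  25  22  21  19  21  72 170 170 169 169
 170 170 171 170 170 170 170 170 169 169 170]
1.5 [357.9  16.1] [ 10  21  29  36  35  33  33  30  31  29  30  27  26  23  25  24  23  19
  19  69 170 169 169 169 169 171 172 172 171]
1.57 [353.5  15.9] [ 99  45   8   7  10  21  29  36  35  33  33  30  31  29  30  27  26  23
  25  24  23  19  19  69 170 169 169 169 169]
1.65 [348.5  16.2] [112 112 112 112 112  99  45   8   7  10  21  29  36  35  33  33  30  31
  29  30  27  26  23  25  24  23  19  19  69]
gate [528.  -70.4  90.6] [ -1.4 133.9]
```

```bash
python3 -c "
from plant import ctrl
print(ctrl.finish_job())"
```

```text
the job is handed in; nothing more can be done
None
```

The job is handed in: the gate is down in its guides, the cam is clamped at about 1.57 rad, and all four spares are seated in slots 1, 2, 4 and 5 beside the comb already in slot 3. The final camera measurements agree with this. I viewed 15 pictures, one over the limit of 14, and no verdict came back from the hand-in.

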